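Set an eccentric guide roller by the feel of a gauge

TASK

Set up the panel-edge guide: slide the gauge into it from its open end, nose first and standing on edge, between the roller and the sprung cheek, with the nose past the roller but still 25 mm or more short of the end stop. Turn the adjuster until the roller nips the gauge with a light drag, so that it still slides but is neither loose nor jammed (a pinch of about 6 N), then slide the gauge on up to the end stop and leave it there, nipped. Do not disturb the tape roll, the eraser or the paint tube.

Things in the scene. Friction and masses are not known exactly. Their poses are not given: they have to be found in the camera images.
- guide_bed: Fixed plywood bed 215x160 mm, top at z = 16 mm; origin at desk level under the guide's middle. +x: the way the gauge travels, from the open end (x = -120 mm) to the end stop, a wooden block 50 mm wide, 45 mm high, inner face at x = +80 mm. The gauge's lane lies along x at about y = 0; roller and adjuster on its -y side, the sprung wooden cheek on its +y side.
- lane (a point): Point of the bed on its top (z = 16 mm) at x = y = 0, axes as the bed. Opposite the roller stands the sprung cheek, a wooden bar with angled lead-ins, 108 mm long (flat face x = -43 to +43), z = 18 to 46 mm. Its face rests somewhere from y = +7.5 to +14.5 mm, new each time and not reported: feel for it. It gives to +y at 2.5 N per mm, no preload. Its bracket is 50 mm high.
- roller: White guide roller, 36 mm across, running freely on the adjuster's eccentric; origin on its axis 8 mm above the desk, roller from 20 to 44 mm above the desk. Its axis is 9 mm from the adjuster's axis.
- adjuster (a joint): Angle of the eccentric adjuster, rad: 0 fully open, pi fully closed, growing clockwise seen from above; starts at 0 to 0.5; stiff (0.15 N m), stays where it is left. Its upright axis is at x = 0, y = -27 mm of the bed. The roller's face nearest the cheek lies at y = -9 - 9 cos(angle) mm: -18 mm open, 0 closed.
- knob_grip (a point): Middle of the black bar knob, on the adjuster's axis, 74 mm above the desk. It overhangs the lane. Bar 13 mm thick, z = 54 to 90 mm, 41 mm long: 18 mm from the axis to the blunt end, 23 mm to the end of its nose (8 mm thick). x is across the bar, -y along it to the nose, which points the way the roller is thrown: at 0 away from the cheek, at pi towards it. At angle 0 its axes are the bed's.
- gauge: Loose setting gauge, about 0.22 kg: aluminium bar 160 mm long, 20 mm thick (y), 28 mm high, standing on edge, wooden grip on its tail. Origin under its middle; +x to the nose, whose last 12 mm are 14 mm thick. The pinch is right at about 6 N (accepted 3 to 10 N): 2.4 mm of cheek travel. Sliding it takes 1 to 2 N loose, then about 5 N (3 to 8).
- gauge_center (a point): Centre of the gauge's aluminium bar, half-way up (14 mm above its underside).
- gauge_grip (a point): Centre of the gauge's wooden grip, 34 mm long, 20 mm thick, from 28 to 68 mm above the gauge's underside; 50 mm behind the gauge's middle, 48 mm above its underside. Grasp it across its thickness (y).
- gauge_nose (a point): Tip of the gauge's nose, 80 mm ahead of its middle, half-way up the bar.
- tape_roll: Bystander: roll of masking tape, 101x112x24 mm, lying flat; origin under its middle.
- eraser: Bystander: small eraser 21x45x13 mm; origin under its middle.
- paint_tube: Bystander: squeezed paint tube 38x131x24 mm; origin under its middle.

How it is judged:
By the outcome, as a careful person would: the job done as asked, in the order asked, and still so for the second after the job is handed in, with the robot touching nothing.
It also fails if it takes over 64 s, if anything falls off the work surface, if the arm or the gripper's body presses on something with over 40 N, if the wrist force passes 120 N, or if a joint passes its speed limit or range.

ROBOT

A 7-joint arm with a two-finger parallel gripper is mounted at the origin on the work surface; the furniture and walls round the work are solid. World frame = base frame: x ahead of the robot, y to its left, z up, the work surface at z = 0. Lengths are in mm, angles in rad, forces in N, time in s.
With the tool pointing down it reaches from about 425 to 875 mm from the base axis. Payload 9.9 kg.
Tool frame: the origin (TCP) lies on the centre line of the jaws, within the pads' length; the fingertips stand 14 mm ahead of it and the grasp point (between the pads) lies 5 mm behind it; z points along the fingers, x is the direction in which the jaws open and shut, and the axes are right-handed (so a half turn about z gives the same grasp; the last joint's range is limited). The gripper opens to 85 mm and grips with 20 to 120 N. Pads are 22 mm wide; open, the fingers measure 114 mm over their backs; the gripper's body (76 mm by 85 mm) begins 54 mm behind the grasp point. The pads swing forward as they close: fully open they stand 13 mm farther back than shut.
Start: joints at [-1.34, 0.576, 0.025, 1.437, -0.015, 1.129, -0.057], TCP at [208.991, 641.835, 245.289] pointing down, gripper open.
Joint ranges: [-2.76, 2.76], [-0.34, 2.15], [-1.52, 1.57], [0.19, 2.46], [-1.09, 4.23], [0.17, 1.99], [-2.82, 2.82]. Speed limits (rad/s): [2.22, 2.22, 3.01, 3.01, 3.14, 3.14, 3.14].

INTERFACE

Orientations are given as [roll, pitch, yaw] about the fixed x, y, z axes, in that order (R = Rz(yaw) Ry(pitch) Rx(roll)).
In Python, from workcell import manip gives the robot as it stands.
- The arm moves only by the tool play_rows, never from a script. Its argument "increments" is a list of rows, each an object with "rot": the turn, a rotation vector about the tool's x, y, z in units of 0.1 rad (1.0 is 0.1 rad), a list of three; "xyz": the shift along the tool's x, y, z in units of 200 mm (1.0 is 200 mm), a list of three; "claw": the gripper command: -1 is fully open, 1 is shut, values between are in proportion. In form: [{"rot": [ax, ay, az], "xyz": [x, y, z], "claw": claw}, ...]. A call has 1 to 8 rows; each row shifts and turns the commanded pose from where the row before left it, along the tool's axes as they then stand; what a row does not reach is not made up. A row lasts 1/10 s, in which the tool goes at most 50 mm and 8.59 degrees, less where a joint would pass 70% of its speed; a pose out of reach is approached as far as the arm can. A call with a number of a shift or a turn outside -1 to 1 is refused whole. A call with a gripper value outside its range is refused whole. The fingers move at their own pace and stop on an object; "force" is the grip in N (left out, the last holds). Time passes only in rows, so rows that do not move let the fingers close. It gives the time, the measured TCP pose, the force and the opening at its end, in the units of the state.
- manip.read_state(): the state, without advancing time (a new reading comes with each control period).
- manip.capture(name): name is "side" or "top" or "wrist"; returns a dict with "image" (480x640x3 uint8, red, green, blue), "depth" (480x640 float32, mm along the optical axis (not along the pixel's ray), 0 where there is no reading), "intrinsics" (3x3 intrinsics, pixels), "dist_coeffs" ([k1, k2, p1, p2, k3] as OpenCV has them; the pictures are not rectified), "xyz" and "orientation" of the camera in the world. Camera axes: x right, y up, looking along -z (the intrinsics and any distortion apply to the point x, -y, -z); pixel columns grow to the right and rows downward; lengths in mm; the calibration is good to about 2 mm. A picture is of the moment at which its call begins.
- manip.close_job(): hands the job in, once; it reports no verdict.
Trained networks look in a picture, given as the dict that the camera call returned (one of the last four; its "shot" number tells which), for a name from the list of things; names that differ only in an ending like _2 or _b are one class to them, and where a whole thing is asked for, a point or a joint stands for the part that bears it (a point fixed in the world has none). Each returns a list of dicts, best first, with "p" (0 to 1); they miss things now and then, are a little off and sometimes report something else, mostly with a low value. They report only what shows in the picture. A call takes as long as a camera call.
- manip.search_frame(picture, name): "at" ([x, y, z] in mm, in world coordinates, good to about 4 mm: the middle of the surface that is visible of it).
The state is a dict: "t": time; "qpos": joint angles; "qd": joint speeds; "effort": joint torques, N m; "tool_pos": TCP position; "ee_rot": TCP orientation; "wrist_force": force on the tool from outside, world axes, zero at the start; "torque": the same for the moment, N m; "width": opening from 0.0 (shut) to 1.0 (fully open).
Only numpy, scipy, OpenCV 4.12 (cv2) and the standard library are available. Lean on these libraries where they do the work, as an engineer would, in place of code of your own. Each camera call takes 0.05 s, during which the arm holds its last target.

## Working session

There is one attempt and no reset: what is moved stays moved. The work goes in short steps, Python scripts to look and compute and a tool call to move; the robot and the scene stay as the last step left them, time stands still between calls to the robot, and variables do not carry over. Pictures are saved under pics/ and viewed, and the job is handed in when it is done.

Besides the shell and the picture viewer there is one more tool, called after "Request:" by a JSON object that holds its "op" and its "data", one argument or row to a line. play_rows: Moves the arm, as the interface text tells. Shifts and turns lie within -1 to 1; 1 stands for 200 mm of shift or 0.1 rad of turn. Its arguments: {"type":"object","properties":{"increments":{"type":"array","items":{"type":"object","properties":{"rot":{"type":"array","items":{"type":"number","minimum":-1,"maximum":1}},"xyz":{"type":"array","items":{"type":"number","minimum":-1,"maximum":1}},"claw":{"type":"number"}}}},"force":{"type":"number"}},"required":["increments"]}

```bash
ls; mkdir -p pics
cat > h.py <<'E'
import numpy as np, cv2
from workcell import manip
from scipy.spatial.transform import Rotation as R
def Rm(o): return R.from_euler('xyz',o).as_matrix()
def shot(n,fn=None):
    p=manip.capture(n)
    if fn: cv2.imwrite('pics/'+fn,p['image'][:,:,::-1])
    return p
def cloud(p):
    K=np.array(p['intrinsics']);d=p['depth'];h,w=d.shape
    u,v=np.meshgrid(np.arange(w),np.arange(h))
    pts=np.stack([u,v],-1).reshape(-1,1,2).astype(np.float64)
    n=cv2.undistortPoints(pts,K,np.array(p['dist_coeffs'],float)).reshape(h,w,2)
    c=np.stack([n[...,0]*d,-n[...,1]*d,-d],-1)
    W=c@Rm(p['orientation']).T+np.array(p['xyz'])
    W[d==0]=np.nan
    return W
E
python3 - <<'E'
from h import *
s=manip.read_state(); print(s)
for n in ['side','top','wrist']:
    p=shot(n,n+'0.png'); print(n,p['xyz'],p['orientation'],p['dist_coeffs'],np.array(p['intrinsics']).tolist())
    np.savez('pics/'+n+'0.npz',W=cloud(p),im=p['image'])
    for k in ['guide_bed','lane','roller','adjuster','knob_grip','gauge','gauge_grip','gauge_nose','tape_roll','eraser','paint_tube']:
        try:
            r=manip.search_frame(p,k); print(k,[(np.round(q['at'],1).tolist(),round(q['p'],2)) for q in r[:2]])
        except Exception as e: print(k,e)
E
```

```text
pics
{'t': 0.0, 'qpos': array([-1.33982373,  0.57652795,  0.02482388,  1.43789811, -0.01500312,
        1.12901736, -0.05652003]), 'qd': array([-0.00074216,  0.00037918,  0.00074252,  0.00104871,  0.00099573,
       -0.00089654,  0.0017597 ]), 'effort': array([ 8.21068425e-04, -7.65750146e+01,  2.25039549e+00, -2.85976964e+01,
        1.53010892e-02,  1.22576419e-02, -6.25028562e-07]), 'tool_pos': array([208.82799221, 641.43071898, 244.4484833 ]), 'ee_rot': array([3.14151946e+00, 1.66499187e-03, 1.25605348e+00]), 'wrist_force': array([-0.19680908, -1.04923221, -0.52499989]), 'torque': array([ 0.03953745, -0.03301486,  0.0124827 ]), 'width': 0.9979288974960964}
side [ 486.68888327 -665.01796183  721.47158673] [ 0.88553225 -0.01602795 -0.00632448] [0.05348413 0.         0.         0.         0.        ] [[565.6070712136033, 0.0, 322.94120677964577], [0.0, 565.6070712136033, 233.6252574421693], [0.0, 0.0, 1.0]]
guide_bed [([545.3, -131.4, 15.8], 0.75)]
lane [([547.1, -134.8, 13.9], 0.6)]
roller [([525.3, -127.3, 42.2], 0.79)]
adjuster [([527.1, -126.7, 57.6], 0.84)]
knob_grip [([531.6, 
[... 770 characters left out ...]
26.7], 0.69), ([516.1, -109.3, 39.7], 0.66)]
gauge_grip [([527.4, 291.9, 24.4], 0.9)]
gauge_nose [([528.5, 286.3, 26.6], 0.77)]
tape_roll [([360.3, 143.2, 27.4], 0.56)]
eraser [([433.6, 227.6, 11.0], 0.71), ([528.8, 286.6, 26.2], 0.21)]
paint_tube [([391.3, -32.5, 6.2], 0.76)]
wrist [144.23122095 662.34512837 374.43336034] [-2.71513731e-01  6.26672648e-04  1.25637724e+00] [-0.06230483  0.          0.          0.          0.        ] [[359.1234037573307, 0.0, 322.8709637926331], [0.0, 359.1234037573307, 238.661632986024], [0.0, 0.0, 1.0]]
guide_bed []
lane []
roller []
adjuster []
knob_grip []
gauge []
gauge_grip []
gauge_nose []
tape_roll [([320.6, 166.2, 8.3], 0.37)]
eraser []
paint_tube []
```

View pics/top0.png

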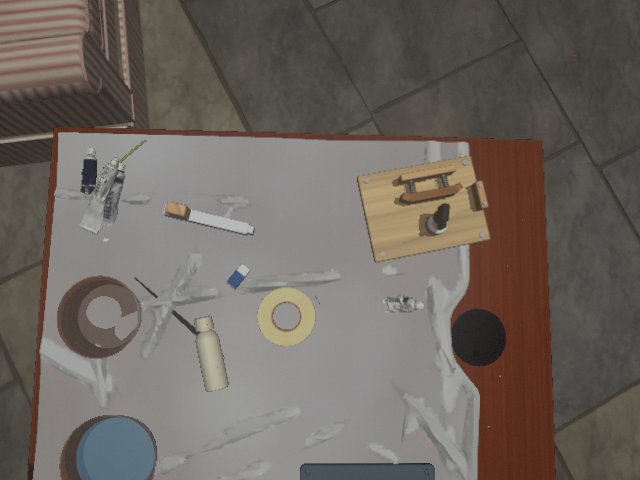

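View pics/side0.png

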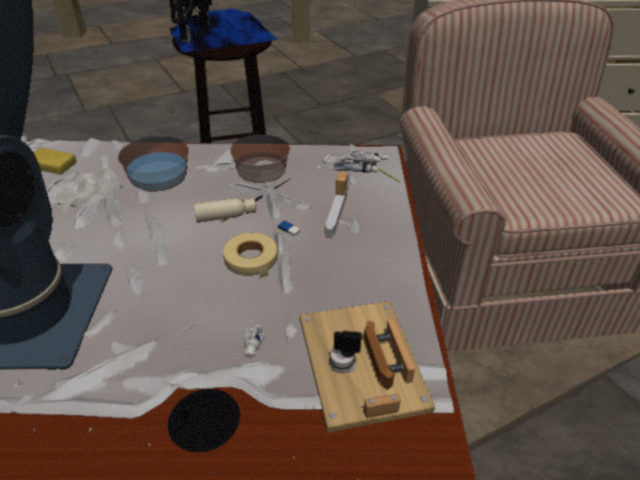

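Run:
```python
from h import *
# height maps from both cams, 2mm, rendered
acc={}
for n in ['top','side']:
    d=np.load(f'pics/{n}0.npz');W=d['W'].reshape(-1,3);
    for nm,(x0,x1,y0,y1) in dict(guide=(420,660,-260,40),gauge=(440,620,190,390)).items():
        m=(W[:,0]>x0)&(W[:,0]<x1)&(W[:,1]>y0)&(W[:,1]<y1)&(W[:,2]<140)
        P=W[m]; H=np.full((int(y1-y0)//2,int(x1-x0)//2),-5.)
        iy=((y1-P[:,1])/2).astype(int).clip(0,H.shape[0]-1); ix=((P[:,0]-x0)/2).astype(int).clip(0,H.shape[1]-1)
        np.maximum.at(H,(iy,ix),P[:,2])
        im=cv2.applyColorMap((np.clip((H+5)*2.5,0,255)).astype(np.uint8),cv2.COLORMAP_JET)
        s=4 if nm=='gauge' else 3
        im=cv2.resize(im,None,fx=s,fy=s,interpolation=cv2.INTER_NEAREST)
        acc[nm,n]=im
a=np.hstack([acc['guide','top'],acc['guide','side']]);cv2.imwrite('pics/hg.png',a)
a=np.hstack([acc['gauge','top'],acc['gauge','side']]);cv2.imwrite('pics/hb.png',a)
```

```text
(no output)
```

View pics/hg.png

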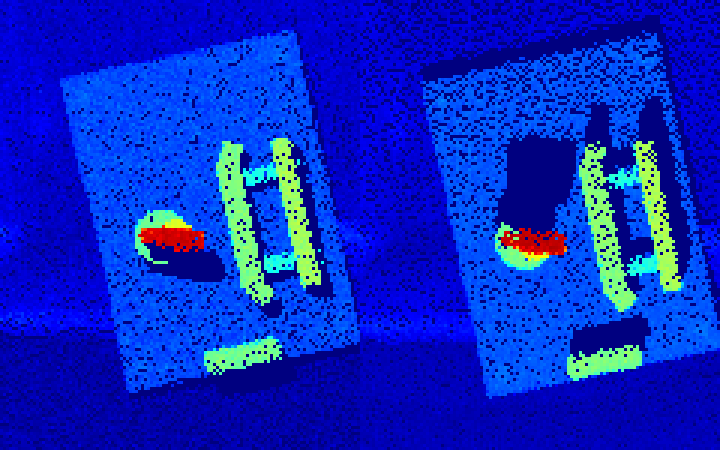

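View pics/hb.png

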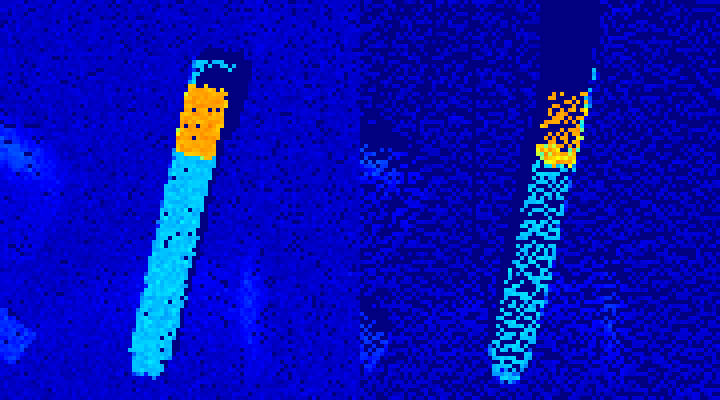

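Run:
```python
from h import *
for n in ['top','side']:
    W=np.load(f'pics/{n}0.npz')['W'].reshape(-1,3)
    def sel(x0,x1,y0,y1,z0,z1):
        return W[(W[:,0]>x0)&(W[:,0]<x1)&(W[:,1]>y0)&(W[:,1]<y1)&(W[:,2]>z0)&(W[:,2]<z1)]
    P=sel(420,670,-260,40,11,21)
    def tight(P,rad=3.5,k=6):
        from scipy.spatial import cKDTree
        t=cKDTree(P[:,:2]);c=np.array([len(q) for q in t.query_ball_point(P[:,:2],rad)]);return P[c>k]
    P=tight(P,5,8)
    r=cv2.minAreaRect(P[:,:2].astype(np.float32));print(n,'bed',r,'z',np.median(P[:,2]))
    # gauge bar top
    P=sel(440,620,190,390,20,36);P=tight(P)
    c=P[:,:2].mean(0);u=np.linalg.svd(P[:,:2]-c,full_matrices=False)[2][0];print(' bar',np.arctan2(*(-u[::-1]))if u[1]>0 else np.arctan2(u[1],u[0]),cv2.minAreaRect(P[:,:2].astype(np.float32)),'z',np.median(P[:,2]))
    P=sel(440,620,190,390,58,80);print(' grip',cv2.minAreaRect(P[:,:2].astype(np.float32)),P.mean(0),np.median(P[:,2]))
    P=sel(480,580,-190,-80,84,100);print(' knob',cv2.minAreaRect(P[:,:2].astype(np.float32)),P.mean(0),len(P),np.median(P[:,2]))
    P=sel(490,580,-170,-80,38,47);
```

```text
top bed ((566.0540161132812, -99.75807189941406), (170.15158081054688, 214.82736206054688), 12.072031021118164) z 15.258722528933959
 bar -1.782123524744109 ((529.94384765625, 279.99896240234375), (159.46131896972656, 19.89256477355957), 77.40447235107422) z 27.421448208954416
 grip ((541.0244750976562, 329.5940246582031), (35.0904541015625, 20.396188735961914), 77.10041809082031) [540.28950475 328.49334422  66.79370002] 67.10658288309969
 knob ((534.3525390625, -119.38968658447266), (13.75257396697998, 41.00107955932617), 82.93904876708984) [ 535.8679046  -118.66604791   88.39935015] 168 88.63201290936564
side bed ((563.8739013671875, -103.08184814453125), (165.44593811035156, 216.22064208984375), 12.237260818481445) z 16.162406067159395
 bar -1.7712454357611198 ((526.3707275390625, 257.0406494140625), (117.87986755371094, 18.083988189697266), 77.91729736328125) z 27.782242079556454
 grip ((540.8209838867188, 325.80633544921875), (38.97289276123047, 20.097463607788086), 76.90805053710938) [540.70557906 322.36252642  66.24825401] 67.11813546575064
 knob ((535.9024658203125, -120.85431671142578), (14.359362602233887, 42.121803283691406), 85.60353088378906) [ 536.67398974 -122.28367873   88.87862157] 240 89.31597371457133
```

```bash
cat > fit.py <<'E'
from h import *
from scipy.optimize import minimize
def an(W,name,yaw0=-1.36):
    W=W.reshape(-1,3);W=W[np.isfinite(W).all(1)]
    o=np.array([566,-113])
    def bedf(yaw): 
        ex=np.array([np.cos(yaw),np.sin(yaw)]);ey=np.array([-ex[1],ex[0]])
        d=W[:,:2]-o; return d@ex,d@ey,W[:,2]
    x,y,z=bedf(yaw0)
    # bed edges: 50% crossings by bins
    def edges(ax,lo,hi,mask,vals,step=8,zmin=8):
        pass
    out=[]
    for nm,a,b,lo,hi,sgn in [('y-',x,y,-110,85,-1),('y+',x,y,-110,85,1),('x-',y,x,-70,70,-1),('x+',y,x,-70,70,1)]:
        pts=[]
        for t in np.arange(lo,hi,5):
            m=(a>=t)&(a<t+5)&(abs(b)<140)&(z>9)&(z<21)&(b*sgn>0)
            q=b[m]*sgn
            q=q[q<130]
            if len(q)>8: pts.append((t+2.5,np.sort(q)[-3:].mean()*sgn))
        pts=np.array(pts)
        from numpy.polynomial import polynomial as P
        w=np.ones(len(pts),bool)
        for _ in range(5):
            c=np.polyfit(pts[w,0],pts[w,1],1);r=abs(pts[:,1]-np.polyval(c,pts[:,0]));w=r<max(2.,1.5*np.median(r))
        out.append((nm,np.round(c,4).tolist(),w.sum(),len(pts)))
    print(name,*out,sep='\n  ')
for n in ['top','side']: an(np.load(f'pics/{n}0.npz')['W'],n)
E
python3 fit.py
python3 - <<'E'
from h import *
# rectified colour crop of top image in bed frame at z=45 and z=16, 3 px/mm
p=manip.capture('top');K=np.array(p['intrinsics']);D=np.array(p['dist_coeffs'])
def ortho(p,z,o=(566,-113),yaw=-1.36,s=3):
    K=np.array(p['intrinsics']);D=np.array(p['dist_coeffs'],float)
    X,Y=np.meshgrid(np.arange(-130,110,1/s),np.arange(95,-95,-1/s))
    ex=np.array([np.cos(yaw),np.sin(yaw)]);ey=np.array([-ex[1],ex[0]])
    P=np.stack([o[0]+X*ex[0]+Y*ey[0],o[1]+X*ex[1]+Y*ey[1],np.full(X.shape,z)],-1).reshape(-1,3)
    C=(P-np.array(p['xyz']))@Rm(p['orientation']); C=C*[1,-1,-1]
    uv=cv2.projectPoints(C.reshape(-1,1,3),np.zeros(3),np.zeros(3),K,D)[0].reshape(X.shape+(2,)).astype(np.float32)
    im=cv2.remap(p['image'][:,:,::-1].copy(),uv[...,0],uv[...,1],cv2.INTER_CUBIC)
    for k in range(-120,110,20): cv2.line(im,(int((k+130)*s),0),(int((k+130)*s),6 if k else 20),(0,0,255),1)
    for k in range(-80,90,20): cv2.line(im,(0,int((95-k)*s)),(6 if k else 20,int((95-k)*s)),(0,0,255),1)
    return im
cv2.imwrite('pics/o16.png',ortho(p,16));cv2.imwrite('pics/o46.png',ortho(p,46))
p=manip.capture('side');cv2.imwrite('pics/s16.png',ortho(p,16));cv2.imwrite('pics/s46.png',ortho(p,46))
E
```

```text
top
  ('y-', [0.004, -80.6053], np.int64(34), 39)
  ('y+', [0.0463, 79.6664], np.int64(26), 39)
  ('x-', [0.0007, -119.1966], np.int64(28), 28)
  ('x+', [-0.0021, 92.4447], np.int64(18), 28)
side
  ('y-', [-0.0035, -81.8235], np.int64(30), 39)
  ('y+', [0.001, 77.0487], np.int64(29), 39)
  ('x-', [0.005, -116.3031], np.int64(27), 28)
  ('x+', [-0.0022, 96.9727], np.int64(28), 28)
```

View pics/o16.png

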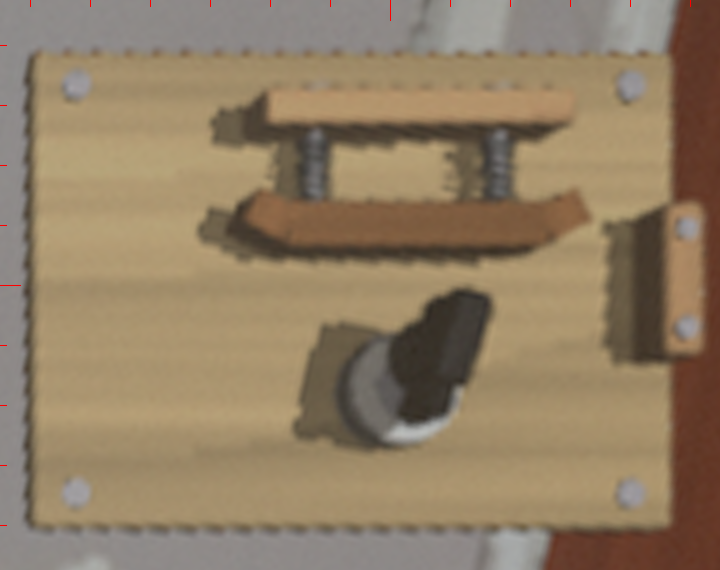

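View pics/o46.png

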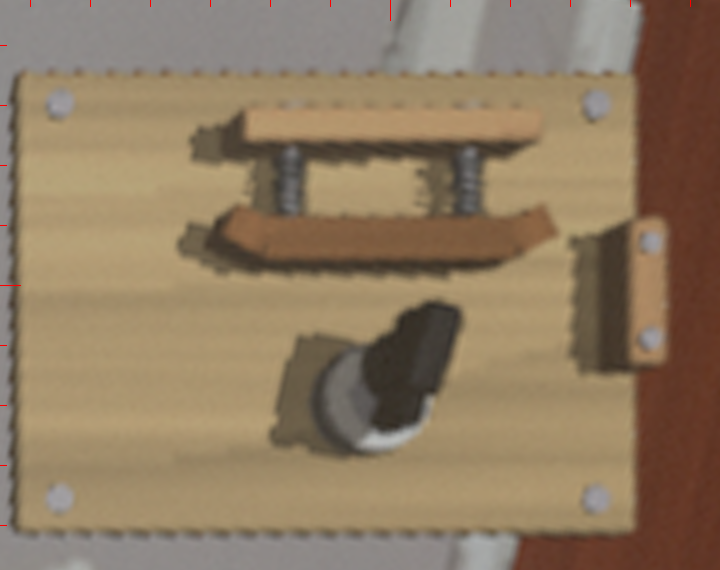

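View pics/s46.png

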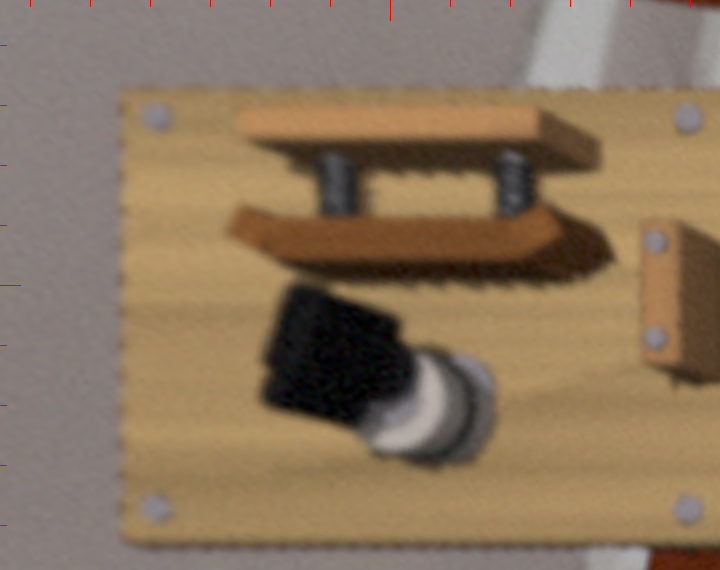

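View pics/s16.png

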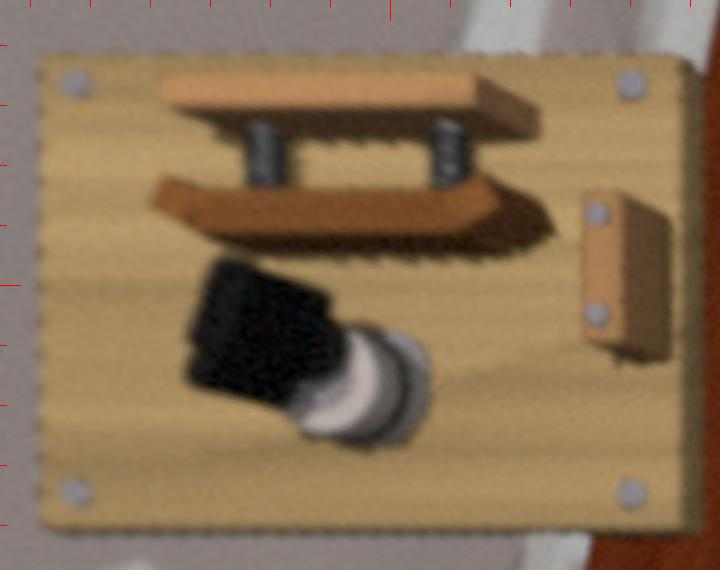

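```bash
cat >> h.py <<'E'
import json
def plan(segs,pos=None,yaw=None,claw=-1):
    """segs: list of (x,y,z,yaw,n)"""
    s=manip.read_state()
    if pos is None: pos=np.array(s['tool_pos']);M=Rm(s['ee_rot']);yaw=np.arctan2(M[1,0],M[0,0])
    pos=np.array(pos,float)
    for x,y,z,yw,n in segs:
        T=np.array([x,y,z],float)
        for i in range(n):
            k=n-i
            d=(T-pos)/k; dy=(yw-yaw)/k
            A=Rm([np.pi,0,yaw]); l=np.round(A.T@d/200,4); r=round(-dy/0.1,3)
            print(json.dumps({"rot":[0,0,r],"xyz":l.tolist(),"claw":claw}),end=',\n')
            pos=pos+A@(l*200); yaw-=r*0.1
    print('end',pos,yaw)
def st():
    s=manip.read_state();M=Rm(s['ee_rot'])
    print('t',round(s['t'],2),'pos',np.round(s['tool_pos'],1),'yaw',round(float(np.arctan2(M[1,0],M[0,0])),4),'tilt',np.round(M[:2,2],4),'F',np.round(s['wrist_force'],2),'T',np.round(s['torque'],3),'w',round(s['width'],3));return s
E
python3 - <<'E'
from h import *
plan([(541,328.5,150,-0.216,16)])
E
```

```text
{"rot": [0, 0, 0.92], "xyz": [-0.061, 0.129, 0.0298], "claw": -1},
{"rot": [0, 0, 0.92], "xyz": [-0.0489, 0.134, 0.0298], "claw": -1},
{"rot": [0, 0, 0.92], "xyz": [-0.0363, 0.138, 0.0298], "claw": -1},
{"rot": [0, 0, 0.92], "xyz": [-0.0235, 0.1407, 0.0298], "claw": -1},
{"rot": [0, 0, 0.92], "xyz": [-0.0105, 0.1423, 0.0298], "claw": -1},
{"rot": [0, 0, 0.92], "xyz": [0.0026, 0.1426, 0.0298], "claw": -1},
{"rot": [0, 0, 0.92], "xyz": [0.0157, 0.1418, 0.0298], "claw": -1},
{"rot": [0, 0, 0.92], "xyz": [0.0287, 0.1397, 0.0298], "claw": -1},
{"rot": [0, 0, 0.92], "xyz": [0.0414, 0.1365, 0.0298], "claw": -1},
{"rot": [0, 0, 0.92], "xyz": [0.0537, 0.1322, 0.0297], "claw": -1},
{"rot": [0, 0, 0.92], "xyz": [0.0657, 0.1266, 0.0298], "claw": -1},
{"rot": [0, 0, 0.92], "xyz": [0.077, 0.1201, 0.0297], "claw": -1},
{"rot": [0, 0, 0.92], "xyz": [0.0877, 0.1125, 0.0298], "claw": -1},
{"rot": [0, 0, 0.92], "xyz": [0.0977, 0.104, 0.0297], "claw": -1},
{"rot": [0, 0, 0.92], "xyz": [0.1068, 0.0945, 0.0298], "claw": -1},
{"rot": [0, 0, 0.92], "xyz": [0.1151, 0.0843, 0.0297], "claw": -1},
end [540.99454865 328.50759119 150.00387593] -0.21600797966354895
```

Request:
{"op": "play_rows", "data": {
  "increments": [
    {"rot": [0,0,0.92],"xyz": [-0.061,0.129,0.03],"claw": -1},
    {"rot": [0,0,0.92],"xyz": [-0.049,0.134,0.03],"claw": -1},
    {"rot": [0,0,0.92],"xyz": [-0.036,0.138,0.03],"claw": -1},
    {"rot": [0,0,0.92],"xyz": [-0.0235,0.141,0.03],"claw": -1},
    {"rot": [0,0,0.92],"xyz": [-0.0105,0.142,0.03],"claw": -1},
    {"rot": [0,0,0.92],"xyz": [0.0025,0.1425,0.03],"claw": -1},
    {"rot": [0,0,0.92],"xyz": [0.0155,0.142,0.03],"claw": -1},
    {"rot": [0,0,0.92],"xyz": [0.0285,0.14,0.03],"claw": -1}
  ]
}}

```text
t: 2.7
tool_pos: [375.9, 484.3, 197.2]
ee_rot: [-3.141, -0.0, 0.516]
wrist_force: [-0.5, -0.3, -1.0]
width: 1.0
```

Request:
{"op": "play_rows", "data": {
  "increments": [
    {"rot": [0,0,0.92],"xyz": [0.0414,0.1365,0.03],"claw": -1},
    {"rot": [0,0,0.92],"xyz": [0.0537,0.132,0.03],"claw": -1},
    {"rot": [0,0,0.92],"xyz": [0.0657,0.1266,0.03],"claw": -1},
    {"rot": [0,0,0.92],"xyz": [0.077,0.12,0.03],"claw": -1},
    {"rot": [0,0,0.92],"xyz": [0.0877,0.1125,0.03],"claw": -1},
    {"rot": [0,0,0.92],"xyz": [0.0977,0.104,0.03],"claw": -1},
    {"rot": [0,0,0.92],"xyz": [0.1068,0.0945,0.03],"claw": -1},
    {"rot": [0,0,0.92],"xyz": [0.115,0.0843,0.03],"claw": -1}
  ]
}}

```text
t: 3.5
tool_pos: [542.0, 327.4, 149.0]
ee_rot: [-3.141, -0.0, -0.221]
wrist_force: [-0.6, 0.8, 0.2]
width: 0.998
```

Run:
```python
from h import *
s=st();print(s['qpos'])
p=shot('wrist','w1.png');W=cloud(p)
st()
np.savez('pics/w1.npz',W=W)
P=W.reshape(-1,3);P=P[np.isfinite(P).all(1)]
g=P[(P[:,0]>490)&(P[:,0]<590)&(P[:,1]>280)&(P[:,1]<370)&(P[:,2]>60)&(P[:,2]<73)]
print(len(g),g.mean(0) if len(g) else 0, cv2.minAreaRect(g[:,:2].astype(np.float32)) if len(g)>5 else 0)
g=P[(P[:,0]>480)&(P[:,0]<600)&(P[:,1]>190)&(P[:,1]<380)&(P[:,2]>21)&(P[:,2]<33)]
print(len(g),cv2.minAreaRect(g[:,:2].astype(np.float32)) if len(g)>5 else 0)
```

```text
t 3.5 pos [542.  327.4 149. ] yaw -0.221 tilt [0.0002 0.0001] F [-0.57  0.85  0.21] T [ 0.048 -0.016 -0.004] w 0.998
[-0.85966871  0.64085702  0.40354146  1.68220852 -0.30906722  0.88179504
 -0.55067142]
t 3.55 pos [545.6 322.2 148.4] yaw -0.2319 tilt [ 0.0023 -0.0033] F [ 3.02 -4.34  0.28] T [-0.207 -0.184 -0.001] w 0.999
1722 [540.61606559 331.48750399  68.01401513] ((540.2427978515625, 330.41619873046875), (33.14598846435547, 19.948083877563477), 77.63372039794922)
3367 ((529.2108154296875, 280.707275390625), (161.04058837890625, 19.988603591918945), 77.12059020996094)
```

View pics/w1.png

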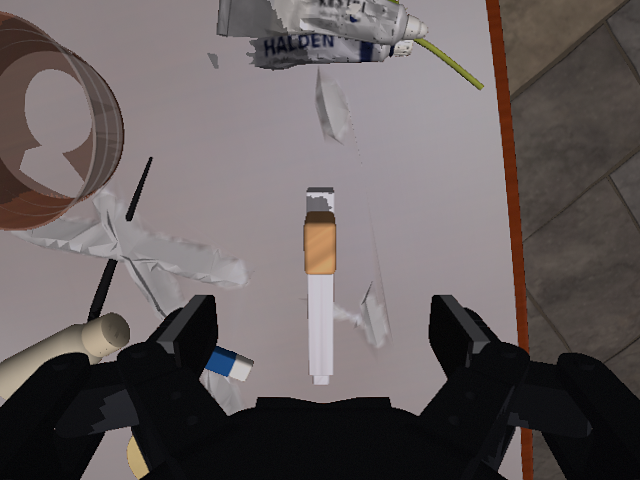

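Request:
{"op": "play_rows", "data": {
  "increments": [
    {"rot": [0,0,0],"xyz": [-0.003,-0.0035,0.05],"claw": -1},
    {"rot": [0,0,0],"xyz": [0,0,0.13],"claw": -1},
    {"rot": [0,0,0],"xyz": [0,0,0.13],"claw": -1},
    {"rot": [0,0,0],"xyz": [0,0,0.13],"claw": -1},
    {"rot": [0,0,0],"xyz": [0,0,0.05],"claw": -1},
    {"rot": [0,0,0],"xyz": [0,0,0],"claw": -1},
    {"rot": [0,0,0],"xyz": [0,0,0],"claw": -1}
  ]
}}

```text
t: 4.25
tool_pos: [540.7, 329.8, 52.0]
ee_rot: [-3.141, -0.0, -0.216]
wrist_force: [0.2, 0.3, 0.1]
width: 1.002
```

Run:
```python
from h import *
s=st()
p=shot('wrist','w2.png');W=cloud(p)
st()
```

```text
t 4.25 pos [540.7 329.8  52. ] yaw -0.2155 tilt [0.0005 0.0005] F [0.21 0.25 0.12] T [ 0.019  0.036 -0.039] w 1.002
t 4.3 pos [541.1 329.8  52.5] yaw -0.2157 tilt [0.0015 0.001 ] F [-0.28 -0.41 -0.01] T [0.002 0.062 0.029] w 0.997
```

View pics/w2.png

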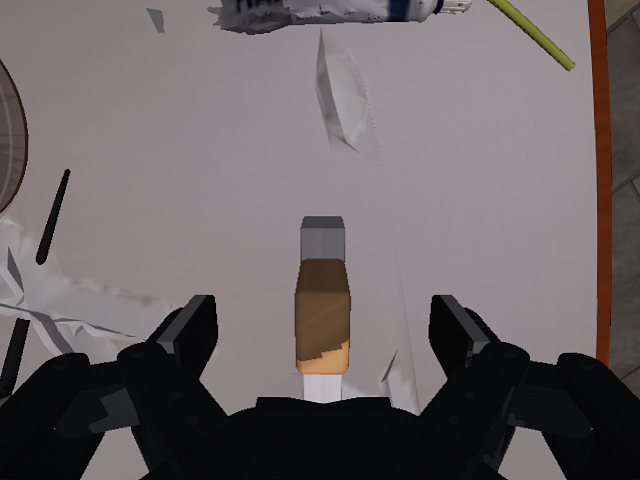

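Request:
{"op": "play_rows", "data": {
  "increments": [
    {"claw": 1},
    {"claw": 1},
    {"claw": 1},
    {"claw": 1},
    {"claw": 1},
    {"claw": 1},
    {"claw": 1},
    {"claw": 1}
  ],
  "force": 50
}}

```text
$.increments[0]: bad value
```

Request:
{"op": "play_rows", "data": {
  "increments": [
    {"rot": [0,0,0],"xyz": [0,0,0],"claw": 1},
    {"rot": [0,0,0],"xyz": [0,0,0],"claw": 1},
    {"rot": [0,0,0],"xyz": [0,0,0],"claw": 1},
    {"rot": [0,0,0],"xyz": [0,0,0],"claw": 1},
    {"rot": [0,0,0],"xyz": [0,0,0],"claw": 1},
    {"rot": [0,0,0],"xyz": [0,0,0],"claw": 1},
    {"rot": [0,0,0],"xyz": [0,0,0],"claw": 1},
    {"rot": [0,0,0],"xyz": [0,0,0],"claw": 1}
  ],
  "force": 50
}}

```text
t: 5.1
tool_pos: [540.7, 329.4, 51.6]
ee_rot: [-3.141, -0.0, -0.216]
wrist_force: [-1.4, -0.2, 6.6]
width: 0.222
```

Run:
```python
from h import *
s=st();print(s['qpos'])
p=shot('wrist','w3.png');W=cloud(p)
P=W.reshape(-1,3);P=P[np.isfinite(P).all(1)]
g=P[(P[:,0]>480)&(P[:,0]<600)&(P[:,1]>190)&(P[:,1]<400)&(P[:,2]>21)&(P[:,2]<33)]
print(len(g),cv2.minAreaRect(g[:,:2].astype(np.float32)) if len(g)>5 else 0)
p=shot('top');W=cloud(p)
P=W.reshape(-1,3);P=P[np.isfinite(P).all(1)]
g=P[(P[:,0]>480)&(P[:,0]<600)&(P[:,1]>190)&(P[:,1]<400)&(P[:,2]>21)&(P[:,2]<33)]
print(len(g),cv2.minAreaRect(g[:,:2].astype(np.float32)) if len(g)>5 else 0)
```

```text
t 5.1 pos [540.7 329.4  51.6] yaw -0.2161 tilt [0.0003 0.0003] F [-1.41 -0.23  6.57] T [-0.008  0.225  0.013] w 0.222
[-0.82365825  0.75691773  0.33886247  1.75853377 -0.36764223  0.68849568
 -0.4999326 ]
2675 ((536.8854370117188, 313.8023681640625), (93.45897674560547, 20.056543350219727), 77.58216857910156)
759 ((526.1076049804688, 260.8448791503906), (120.1171875, 20.441646575927734), 77.58654022216797)
```

View pics/w3.png

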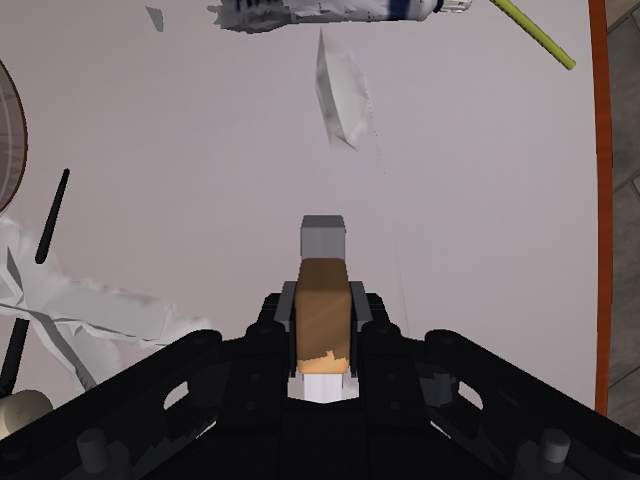

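```bash
cat >> h.py <<'E'
O=np.array([564.4,-114.5]);BY=-1.360
EX=np.array([np.cos(BY),np.sin(BY)]);EY=np.array([-EX[1],EX[0]])
def bed(x,y): return O+x*EX+y*EY
def inbed(p): d=np.array(p[:2])-O; return np.array([d@EX,d@EY])
E
python3 - <<'E'
from h import *
a=bed(-259.7,-4); print(a)
plan([(540.7,329.4,105,-0.216,3),(a[0],a[1],105,0.211,7),(a[0],a[1],69.0,0.211,2)],pos=(540.7,329.4,51.6),yaw=-.216,claw=1)
E
```

```text
[506.14926006 138.61448259]
{"rot": [0, 0, -0.0], "xyz": [0.0, 0.0, -0.089], "claw": 1},
{"rot": [0, 0, -0.0], "xyz": [0.0, 0.0, -0.089], "claw": 1},
{"rot": [0, 0, -0.0], "xyz": [0.0, 0.0, -0.089], "claw": 1},
{"rot": [0, 0, -0.61], "xyz": [0.0051, 0.1384, 0.0], "claw": 1},
{"rot": [0, 0, -0.61], "xyz": [-0.0033, 0.1385, 0.0], "claw": 1},
{"rot": [0, 0, -0.61], "xyz": [-0.0118, 0.138, 0.0], "claw": 1},
{"rot": [0, 0, -0.61], "xyz": [-0.0202, 0.137, 0.0], "claw": 1},
{"rot": [0, 0, -0.61], "xyz": [-0.0285, 0.1355, 0.0], "claw": 1},
{"rot": [0, 0, -0.61], "xyz": [-0.0367, 0.1335, 0.0], "claw": 1},
{"rot": [0, 0, -0.61], "xyz": [-0.0447, 0.1311, 0.0], "claw": 1},
{"rot": [0, 0, -0.0], "xyz": [-0.0, -0.0, 0.09], "claw": 1},
{"rot": [0, 0, -0.0], "xyz": [-0.0, -0.0, 0.09], "claw": 1},
end [506.15519089 138.61291373  69.        ] 0.211
```

Request:
{"op": "play_rows", "data": {
  "increments": [
    {"rot": [0,0,0],"xyz": [0,0,-0.087],"claw": 1},
    {"rot": [0,0,0],"xyz": [0,0,-0.09],"claw": 1},
    {"rot": [0,0,0],"xyz": [0,0,-0.09],"claw": 1},
    {"rot": [0,0,-0.61],"xyz": [0.005,0.1385,0],"claw": 1},
    {"rot": [0,0,-0.61],"xyz": [-0.0033,0.1385,0],"claw": 1},
    {"rot": [0,0,-0.61],"xyz": [-0.0118,0.138,0],"claw": 1},
    {"rot": [0,0,-0.61],"xyz": [-0.02,0.137,0],"claw": 1},
    {"rot": [0,0,-0.61],"xyz": [-0.0285,0.1355,0],"claw": 1}
  ]
}}

```text
t: 6.0
tool_pos: [515.2, 191.9, 104.3]
ee_rot: [3.141, 0.001, 0.092]
wrist_force: [0.5, -0.1, -2.5]
width: 0.222
```

Request:
{"op": "play_rows", "data": {
  "increments": [
    {"rot": [0,0,-0.61],"xyz": [-0.0367,0.1335,0],"claw": 1},
    {"rot": [0,0,-0.61],"xyz": [-0.0447,0.131,0],"claw": 1},
    {"rot": [0,0,0],"xyz": [0,0,0],"claw": 1},
    {"rot": [0,0,0],"xyz": [0,0,0],"claw": 1},
    {"rot": [0,0,0],"xyz": [0,0,0],"claw": 1}
  ]
}}

```text
t: 6.5
tool_pos: [506.0, 139.4, 104.5]
ee_rot: [-3.141, 0.0, 0.211]
wrist_force: [-0.1, 0.2, -3.0]
width: 0.225
```

Run:
```python
from h import *
s=st();print(s['qpos'], inbed(s['tool_pos']))
p=shot('wrist','w4.png');W=cloud(p)
p2=shot('top','t4.png');W2=cloud(p2)
P=np.concatenate([W2.reshape(-1,3)]);P=P[np.isfinite(P).all(1)]
b=np.array([inbed(q) for q in P]);
z0=s['tool_pos'][2]-51.6
m=(abs(P[:,2]-(z0+28))<6)&(abs(b[:,1]+4)<25)&(b[:,0]<-100)&(b[:,0]>-330)
print(m.sum(),cv2.minAreaRect(b[m].astype(np.float32)))
```

```text
t 6.5 pos [506.  139.4 104.5] yaw 0.2113 tilt [-0.0002  0.0004] F [-0.06  0.21 -3.04] T [0.095 0.015 0.027] w 0.225
[-0.50802228  0.54688307  0.22275075  2.00354288 -0.20208671  0.61188034
  0.0605926 ] [-260.48454735   -3.94418996]
74 ((-137.0872344970703, -2.7172622680664062), (13.874524116516113, 18.29373550415039), 10.876519203186035)
```

View pics/t4.png

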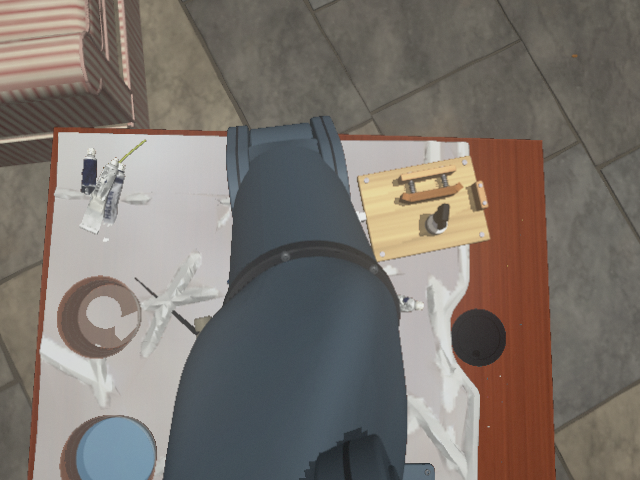

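Request:
{"op": "play_rows", "data": {
  "increments": [
    {"rot": [0,0,0],"xyz": [0,0,0.09],"claw": 1},
    {"rot": [0,0,0],"xyz": [0,0,0.085],"claw": 1},
    {"rot": [0,0,0],"xyz": [0,0,0],"claw": 1},
    {"rot": [0,0,0],"xyz": [0,0.1,0],"claw": 1},
    {"rot": [0,0,0],"xyz": [0,0.12,0],"claw": 1},
    {"rot": [0,0,0],"xyz": [0,0.12,0],"claw": 1},
    {"rot": [0,0,0],"xyz": [0,0,0],"claw": 1},
    {"rot": [0,0,0],"xyz": [0,0,0],"claw": 1}
  ]
}}

```text
t: 7.4
tool_pos: [520.6, 72.0, 70.2]
ee_rot: [-3.141, -0.001, 0.21]
wrist_force: [0.2, 0.3, -2.8]
width: 0.229
```

```bash
cat >> h.py <<'E'
def ortho(p,z,o=None,yaw=BY,s=3,xr=(-130,110),yr=(95,-95)):
    o=O if o is None else o
    K=np.array(p['intrinsics']);D=np.array(p['dist_coeffs'],float)
    X,Y=np.meshgrid(np.arange(xr[0],xr[1],1/s),np.arange(yr[0],yr[1],-1/s))
    P=np.stack([o[0]+X*EX[0]+Y*EY[0],o[1]+X*EX[1]+Y*EY[1],np.full(X.shape,z)],-1).reshape(-1,3)
    C=(P-np.array(p['xyz']))@Rm(p['orientation']); C=C*[1,-1,-1]
    uv=cv2.projectPoints(C.reshape(-1,1,3),np.zeros(3),np.zeros(3),K,D)[0].reshape(X.shape+(2,)).astype(np.float32)
    im=cv2.remap(p['image'][:,:,::-1].copy(),uv[...,0],uv[...,1],cv2.INTER_CUBIC)
    for k in range(-200,110,10): cv2.line(im,(int((k-xr[0])*s),0),(int((k-xr[0])*s),6 if k else 20),(0,0,255),1)
    for k in range(-90,100,10): cv2.line(im,(0,int((yr[0]-k)*s)),(6 if k else 20,int((yr[0]-k)*s)),(0,0,255),1)
    return im
E
python3 - <<'E'
from h import *
s=st();print(inbed(s['tool_pos']))
p=shot('side','s5.png')
im=ortho(p,46,s=5,xr=(-120,30),yr=(40,-60));cv2.imwrite('pics/os5.png',im)
p=shot('top');im=ortho(p,46,s=5,xr=(-120,30),yr=(40,-60));cv2.imwrite('pics/ot5.png',im)
E
```

```text
t 7.4 pos [520.6  72.   70.2] yaw 0.2102 tilt [0.0005 0.0002] F [ 0.16  0.29 -2.76] T [ 0.126  0.038 -0.023] w 0.229
[-191.58279863   -3.84167823]
```

View pics/os5.png

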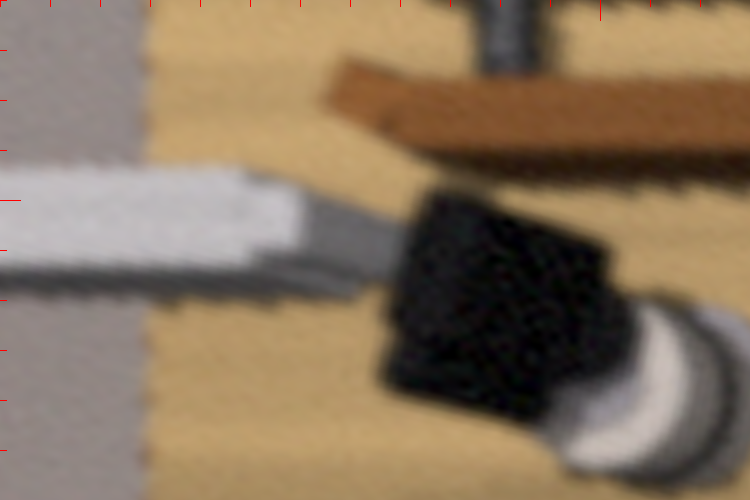

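View pics/ot5.png

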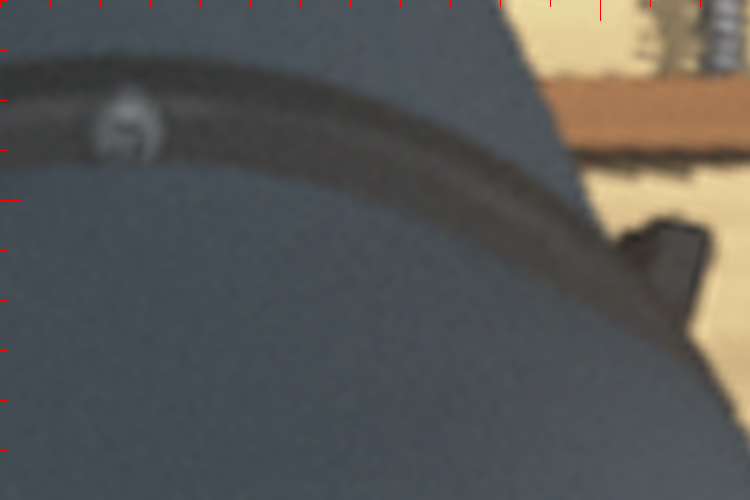

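Request:
{"op": "play_rows", "data": {
  "increments": [
    {"rot": [0,0,0],"xyz": [0,0.06,0],"claw": 1},
    {"rot": [0,0,0],"xyz": [0,0.09,0],"claw": 1},
    {"rot": [0,0,0],"xyz": [0,0.09,0],"claw": 1},
    {"rot": [0,0,0],"xyz": [0,0.09,0],"claw": 1},
    {"rot": [0,0,0],"xyz": [0,0.09,0],"claw": 1},
    {"rot": [0,0,0],"xyz": [0,0.07,0],"claw": 1},
    {"rot": [0,0,0],"xyz": [0,0.03,0],"claw": 1},
    {"rot": [0,0,0],"xyz": [0,0,0],"claw": 1}
  ]
}}

```text
t: 8.3
tool_pos: [542.0, -30.4, 69.7]
ee_rot: [3.141, 0.0, 0.21]
wrist_force: [-0.1, 0.3, -1.7]
width: 0.227
```

Run:
```python
from h import *
s=st();print(inbed(s['tool_pos']))
p=shot('side','s6.png')
im=ortho(p,46,s=5,xr=(-60,90),yr=(40,-60));cv2.imwrite('pics/os6.png',im)
```

```text
t 8.3 pos [542.  -30.4  69.7] yaw 0.2099 tilt [-0.     -0.0002] F [-0.1   0.33 -1.69] T [ 0.095  0.04  -0.065] w 0.227
[-86.87192509  -4.28209123]
```

View pics/os6.png

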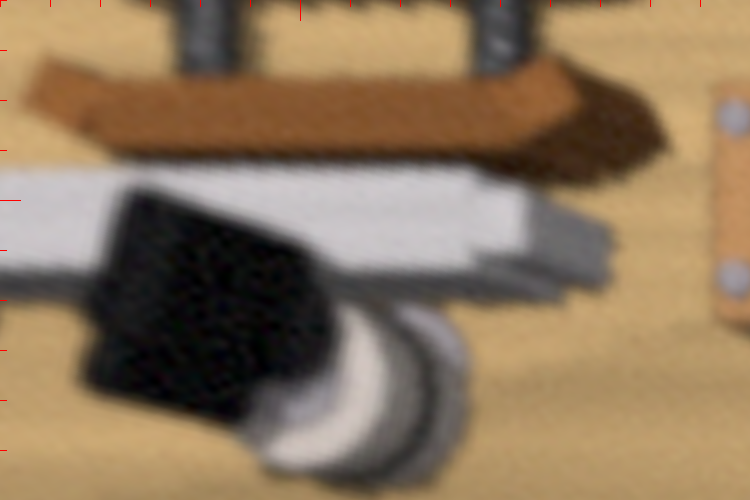

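Request:
{"op": "play_rows", "data": {
  "increments": [
    {"rot": [0,0,0],"xyz": [0.005,0,0],"claw": 1},
    {"rot": [0,0,0],"xyz": [0.005,0,0],"claw": 1},
    {"rot": [0,0,0],"xyz": [0,0,0],"claw": 1},
    {"rot": [0,0,0],"xyz": [0,0,0],"claw": 1},
    {"rot": [0,0,0],"xyz": [0,0,0],"claw": 1}
  ]
}}

```text
t: 8.85
tool_pos: [543.9, -29.0, 69.7]
ee_rot: [-3.142, 0.0, 0.211]
wrist_force: [-0.2, 0.3, -1.8]
width: 0.223
```

```bash
cat > f.py <<'E'
from h import *
s=st();print('bed',np.round(inbed(s['tool_pos']),2),'Fbed',np.round([s['wrist_force'][:2]@EX,s['wrist_force'][:2]@EY],2),'Tz',s['torque'][2])
E
python3 f.py
```

```text
t 8.85 pos [543.9 -29.   69.7] yaw 0.2113 tilt [-0.0001 -0.    ] F [-0.21  0.33 -1.75] T [0.114 0.038 0.011] w 0.223
bed [-87.87  -2.17] Fbed [-0.37 -0.14] Tz 0.011285183691846237
```

Request:
{"op": "play_rows", "data": {
  "increments": [
    {"rot": [0,0,0],"xyz": [0.005,0,0],"claw": 1},
    {"rot": [0,0,0],"xyz": [0.005,0,0],"claw": 1},
    {"rot": [0,0,0],"xyz": [0,0,0],"claw": 1},
    {"rot": [0,0,0],"xyz": [0,0,0],"claw": 1}
  ]
}}

```text
t: 9.25
tool_pos: [545.8, -28.9, 69.6]
ee_rot: [-3.142, 0.0, 0.211]
wrist_force: [-0.6, -0.2, -1.0]
width: 0.225
```

```bash
python3 f.py
```

```text
t 9.25 pos [545.8 -28.9  69.6] yaw 0.2109 tilt [-0.0003 -0.    ] F [-0.64 -0.21 -0.97] T [ 0.102  0.128 -0.053] w 0.225
bed [-87.63  -0.27] Fbed [ 0.07 -0.67] Tz -0.0526306191059441
```

Request:
{"op": "play_rows", "data": {
  "increments": [
    {"rot": [0,0,0],"xyz": [0.005,0,0],"claw": 1},
    {"rot": [0,0,0],"xyz": [0,0,0],"claw": 1},
    {"rot": [0,0,0],"xyz": [0,0,0],"claw": 1},
    {"rot": [0,0,0],"xyz": [0,0,0],"claw": 1}
  ]
}}

```text
t: 9.65
tool_pos: [546.6, -28.7, 69.6]
ee_rot: [-3.142, 0.001, 0.211]
wrist_force: [-3.2, -0.6, -1.6]
width: 0.224
```

```bash
python3 f.py
```

```text
t 9.65 pos [546.6 -28.7  69.6] yaw 0.2109 tilt [-0.0006 -0.    ] F [-3.2  -0.57 -1.64] T [ 0.027  0.558 -0.123] w 0.224
bed [-87.64   0.52] Fbed [-0.12 -3.25] Tz -0.12276307164519931
```

Request:
{"op": "play_rows", "data": {
  "increments": [
    {"rot": [0,0,0],"xyz": [0.005,0,0],"claw": 1},
    {"rot": [0,0,0],"xyz": [0,0,0],"claw": 1},
    {"rot": [0,0,0],"xyz": [0,0,0],"claw": 1},
    {"rot": [0,0,0],"xyz": [0,0,0],"claw": 1}
  ]
}}

```text
t: 10.05
tool_pos: [547.5, -28.5, 69.6]
ee_rot: [-3.141, 0.001, 0.211]
wrist_force: [-4.7, -0.5, -0.3]
width: 0.225
```

```bash
python3 f.py
```

```text
t 10.05 pos [547.5 -28.5  69.6] yaw 0.2109 tilt [-0.0008 -0.    ] F [-4.74 -0.53 -0.34] T [-0.047  0.979 -0.227] w 0.225
bed [-87.67   1.44] Fbed [-0.47 -4.75] Tz -0.2273569575734745
```

Request:
{"op": "play_rows", "data": {
  "increments": [
    {"rot": [0,0,0],"xyz": [0.005,0,0],"claw": 1},
    {"rot": [0,0,0],"xyz": [0,0,0],"claw": 1},
    {"rot": [0,0,0],"xyz": [0,0,0],"claw": 1},
    {"rot": [0,0,0],"xyz": [0,0,0],"claw": 1}
  ]
}}

```text
t: 10.45
tool_pos: [548.1, -28.3, 69.6]
ee_rot: [-3.141, 0.001, 0.211]
wrist_force: [-6.2, -1.0, -0.3]
width: 0.23
```

```bash
python3 f.py
```

```text
t 10.45 pos [548.1 -28.3  69.6] yaw 0.2108 tilt [-0.0014 -0.    ] F [-6.2  -0.95 -0.29] T [-0.11   1.409 -0.274] w 0.23
bed [-87.7    2.12] Fbed [-0.37 -6.26] Tz -0.27423952297479504
```

Request:
{"op": "play_rows", "data": {
  "increments": [
    {"rot": [0,0,0],"xyz": [-0.0125,0,0],"claw": 1},
    {"rot": [0,0,0],"xyz": [-0.0125,0,0],"claw": 1},
    {"rot": [0,0,0],"xyz": [-0.01,0,0],"claw": 1},
    {"rot": [0,0,0],"xyz": [0,0,0],"claw": 1},
    {"rot": [0,0,0],"xyz": [0,0,0],"claw": 1}
  ]
}}

```text
t: 10.95
tool_pos: [542.6, -29.6, 69.9]
ee_rot: [3.141, -0.001, 0.211]
wrist_force: [0.5, 0.2, -2.0]
width: 0.224
```

```bash
python3 f.py
```

```text
t 10.95 pos [542.6 -29.6  69.9] yaw 0.2112 tilt [0.0011 0.    ] F [ 0.45  0.21 -1.97] T [ 0.091 -0.019  0.035] w 0.224
bed [-87.57  -3.6 ] Fbed [-0.11  0.49] Tz 0.03463660513305684
```

Request:
{"op": "play_rows", "data": {
  "increments": [
    {"rot": [0,0,0],"xyz": [-0.0075,0,0],"claw": 1},
    {"rot": [0,0,0],"xyz": [-0.005,0,0],"claw": 1},
    {"rot": [0,0,0],"xyz": [0,0,0],"claw": 1},
    {"rot": [0,0,0],"xyz": [0,0,0],"claw": 1},
    {"rot": [0,0,0],"xyz": [0,0,0],"claw": 1}
  ]
}}

```text
t: 11.45
tool_pos: [539.6, -30.2, 69.7]
ee_rot: [3.142, -0.0, 0.211]
wrist_force: [0.4, 0.8, -2.5]
width: 0.224
```

```bash
python3 f.py
```

```text
t 11.45 pos [539.6 -30.2  69.7] yaw 0.211 tilt [0.0001 0.    ] F [ 0.4   0.84 -2.47] T [ 0.082  0.001 -0.004] w 0.224
bed [-87.64  -6.58] Fbed [-0.73  0.57] Tz -0.004417664462031822
```

Request:
{"op": "play_rows", "data": {
  "increments": [
    {"rot": [0,0,0],"xyz": [-0.004,0,0],"claw": 1},
    {"rot": [0,0,0],"xyz": [0,0,0],"claw": 1},
    {"rot": [0,0,0],"xyz": [0,0,0],"claw": 1},
    {"rot": [0,0,0],"xyz": [0,0,0],"claw": 1}
  ]
}}

```text
t: 11.85
tool_pos: [538.8, -30.3, 69.7]
ee_rot: [3.142, -0.0, 0.211]
wrist_force: [0.0, -0.4, -2.2]
width: 0.226
```

```bash
python3 f.py
```

```text
t 11.85 pos [538.8 -30.3  69.7] yaw 0.2111 tilt [ 0.0001 -0.    ] F [ 0.04 -0.35 -2.2 ] T [ 0.101  0.016 -0.012] w 0.226
bed [-87.66  -7.4 ] Fbed [ 0.35 -0.04] Tz -0.012133185524725828
```

Request:
{"op": "play_rows", "data": {
  "increments": [
    {"rot": [0,0,0],"xyz": [-0.004,0,0],"claw": 1},
    {"rot": [0,0,0],"xyz": [0,0,0],"claw": 1},
    {"rot": [0,0,0],"xyz": [0,0,0],"claw": 1},
    {"rot": [0,0,0],"xyz": [0,0,0],"claw": 1}
  ]
}}

```text
t: 12.25
tool_pos: [538.1, -30.5, 69.7]
ee_rot: [3.142, -0.0, 0.211]
wrist_force: [1.0, 0.7, -2.2]
width: 0.22
```

```bash
python3 f.py
```

```text
t 12.25 pos [538.1 -30.5  69.7] yaw 0.211 tilt [0.0003 0.    ] F [ 0.96  0.73 -2.19] T [ 0.134 -0.181  0.079] w 0.22
bed [-87.62  -8.12] Fbed [-0.51  1.1 ] Tz 0.07860701409025908
```

Request:
{"op": "play_rows", "data": {
  "increments": [
    {"rot": [0,0,0],"xyz": [-0.003,0,0],"claw": 1},
    {"rot": [0,0,0],"xyz": [0,0,0],"claw": 1},
    {"rot": [0,0,0],"xyz": [0,0,0],"claw": 1},
    {"rot": [0,0,0],"xyz": [0,0,0],"claw": 1}
  ]
}}

```text
t: 12.65
tool_pos: [537.8, -30.6, 69.8]
ee_rot: [3.141, -0.001, 0.211]
wrist_force: [3.0, -0.2, -2.0]
width: 0.225
```

```bash
python3 f.py
```

```text
t 12.65 pos [537.8 -30.6  69.8] yaw 0.2112 tilt [0.0008 0.    ] F [ 3.02 -0.21 -1.99] T [ 0.316 -0.689  0.289] w 0.225
bed [-87.64  -8.42] Fbed [0.84 2.91] Tz 0.28910739974781996
```

Request:
{"op": "play_rows", "data": {
  "increments": [
    {"rot": [0,0,0],"xyz": [0.02,0,0],"claw": 1},
    {"rot": [0,0,0],"xyz": [0.021,0,0],"claw": 1},
    {"rot": [0,0,0],"xyz": [0,0,0.005],"claw": 1},
    {"rot": [0,0,0],"xyz": [0,0,0.005],"claw": 1},
    {"rot": [0,0,0],"xyz": [0,0,0.003],"claw": 1},
    {"rot": [0,0,0],"xyz": [0,0,0],"claw": 1},
    {"rot": [0,0,0],"xyz": [0,0,0],"claw": 1}
  ]
}}

```text
t: 13.35
tool_pos: [545.2, -29.0, 67.6]
ee_rot: [-3.141, -0.0, 0.211]
wrist_force: [-2.7, 1.3, 6.0]
width: 0.223
```

```bash
python3 f.py
```

```text
t 13.35 pos [545.2 -29.   67.6] yaw 0.2108 tilt [0.     0.0001] F [-2.67  1.34  5.98] T [ 0.111  0.454 -0.096] w 0.223
bed [-87.64  -0.85] Fbed [-1.87 -2.33] Tz -0.09611578828055223
```

Request:
{"op": "play_rows", "data": {
  "increments": [
    {"rot": [0,0,0],"xyz": [0,0,0],"claw": -0.1},
    {"rot": [0,0,0],"xyz": [0,0,0],"claw": -0.1},
    {"rot": [0,0,0],"xyz": [0,0,0],"claw": -0.1},
    {"rot": [0,0,0],"xyz": [0,0,-0.05],"claw": -0.1},
    {"rot": [0,0,0],"xyz": [0,0,-0.15],"claw": -0.1},
    {"rot": [0,0,0],"xyz": [0,0,-0.2],"claw": -0.1},
    {"rot": [0,0,0],"xyz": [0,0,-0.1],"claw": -0.1}
  ]
}}

```text
t: 14.05
tool_pos: [546.4, -29.3, 170.5]
ee_rot: [3.141, -0.003, 0.211]
wrist_force: [0.5, 0.7, -0.0]
width: 0.552
```

Run:
```python
from h import *
s=st();print(inbed(s['tool_pos']))
p=shot('side','s7.png')
im=ortho(p,44,s=4,xr=(-130,60),yr=(40,-60));cv2.imwrite('pics/os7.png',im)
p=shot('wrist','w7.png');W=cloud(p)
P=W.reshape(-1,3);P=P[np.isfinite(P).all(1)]
b=np.stack([(P[:,:2]-O)@EX,(P[:,:2]-O)@EY],1)
m=(P[:,2]>83)&(P[:,2]<96)&(abs(b[:,0])<40)&(abs(b[:,1]+27)<40)
print(m.sum(),cv2.minAreaRect(b[m].astype(np.float32)) if m.sum()>5 else 0)
m=(P[:,2]>78)&(P[:,2]<90)&(b[:,0]<-60)&(b[:,0]>-150)&(abs(b[:,1])<20)
print(m.sum(),cv2.minAreaRect(b[m].astype(np.float32)) if m.sum()>5 else 0)
```

```text
t 14.05 pos [546.4 -29.3 170.5] yaw 0.2106 tilt [ 0.0033 -0.0001] F [ 0.48  0.69 -0.02] T [-0.053  0.015  0.007] w 0.552
[-87.1210124    0.20758666]
958 ((-1.8255624771118164, -26.284292221069336), (33.39178466796875, 14.311579704284668), 74.03104400634766)
1587 ((-88.58497619628906, -1.6138677597045898), (19.55459976196289, 33.80068588256836), 89.98657989501953)
```

View pics/os7.png

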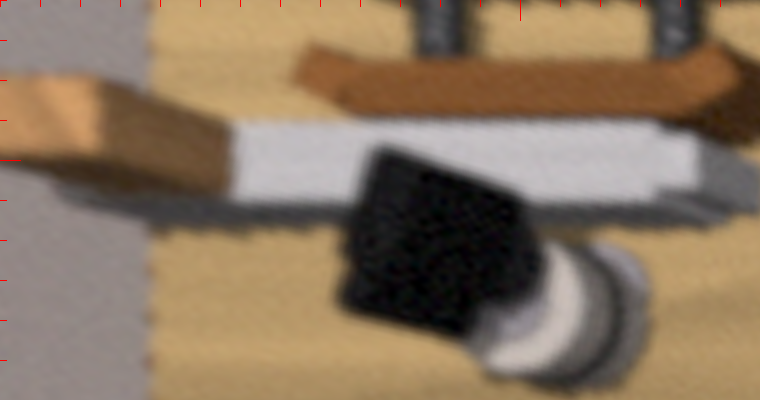

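View pics/w7.png

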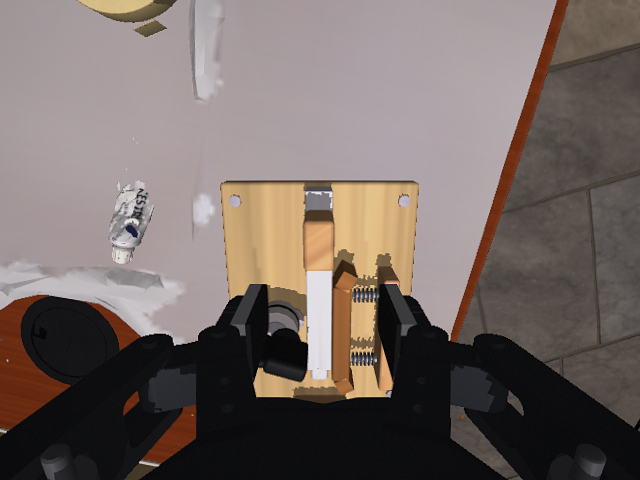

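Run:
```python
from h import *
a=bed(0,-27.4); print(a)
plan([(a[0],a[1],140,1.482,14)],claw=-0.1,pos=[546,-29.2,167.6],yaw=.211)
```

```text
[ 537.60650989 -120.23313945]
{"rot": [0, 0, -0.908], "xyz": [-0.0097, 0.0312, 0.0099], "claw": -0.1},
{"rot": [0, 0, -0.908], "xyz": [-0.0125, 0.0301, 0.0099], "claw": -0.1},
{"rot": [0, 0, -0.908], "xyz": [-0.0152, 0.0289, 0.0099], "claw": -0.1},
{"rot": [0, 0, -0.908], "xyz": [-0.0178, 0.0274, 0.0098], "claw": -0.1},
{"rot": [0, 0, -0.908], "xyz": [-0.0202, 0.0257, 0.0099], "claw": -0.1},
{"rot": [0, 0, -0.908], "xyz": [-0.0224, 0.0237, 0.0098], "claw": -0.1},
{"rot": [0, 0, -0.908], "xyz": [-0.0245, 0.0216, 0.0099], "claw": -0.1},
{"rot": [0, 0, -0.908], "xyz": [-0.0263, 0.0193, 0.0098], "claw": -0.1},
{"rot": [0, 0, -0.908], "xyz": [-0.028, 0.0168, 0.0099], "claw": -0.1},
{"rot": [0, 0, -0.908], "xyz": [-0.0294, 0.0142, 0.0098], "claw": -0.1},
{"rot": [0, 0, -0.907], "xyz": [-0.0306, 0.0115, 0.0099], "claw": -0.1},
{"rot": [0, 0, -0.908], "xyz": [-0.0315, 0.0087, 0.0098], "claw": -0.1},
{"rot": [0, 0, -0.907], "xyz": [-0.0321, 0.0058, 0.0099], "claw": -0.1},
{"rot": [0, 0, -0.908], "xyz": [-0.0325, 0.0029, 0.0098], "claw": -0.1},
end [ 537.6147244  -120.23393506  140.        ] 1.482
```

Request:
{"op": "play_rows", "data": {
  "increments": [
    {"rot": [0,0,-0.908],"xyz": [-0.0097,0.0312,0.01],"claw": -0.1},
    {"rot": [0,0,-0.908],"xyz": [-0.0125,0.03,0.01],"claw": -0.1},
    {"rot": [0,0,-0.908],"xyz": [-0.0152,0.029,0.01],"claw": -0.1},
    {"rot": [0,0,-0.908],"xyz": [-0.0178,0.0274,0.01],"claw": -0.1},
    {"rot": [0,0,-0.908],"xyz": [-0.02,0.0257,0.01],"claw": -0.1},
    {"rot": [0,0,-0.908],"xyz": [-0.0224,0.0237,0.01],"claw": -0.1},
    {"rot": [0,0,-0.908],"xyz": [-0.0245,0.0216,0.01],"claw": -0.1}
  ]
}}

```text
t: 14.85
tool_pos: [540.8, -74.7, 152.5]
ee_rot: [-3.141, 0.001, 0.85]
wrist_force: [-0.1, -1.0, -0.3]
width: 0.548
```

Request:
{"op": "play_rows", "data": {
  "increments": [
    {"rot": [0,0,-0.908],"xyz": [-0.0263,0.0193,0.01],"claw": -0.1},
    {"rot": [0,0,-0.908],"xyz": [-0.028,0.0168,0.01],"claw": -0.1},
    {"rot": [0,0,-0.908],"xyz": [-0.0294,0.0142,0.01],"claw": -0.1},
    {"rot": [0,0,-0.908],"xyz": [-0.0306,0.0115,0.01],"claw": -0.1},
    {"rot": [0,0,-0.908],"xyz": [-0.0315,0.0087,0.01],"claw": -0.1},
    {"rot": [0,0,-0.908],"xyz": [-0.0321,0.0058,0.01],"claw": -0.1},
    {"rot": [0,0,-0.908],"xyz": [-0.0325,0.003,0.01],"claw": -0.1},
    {"rot": [0,0,0],"xyz": [0,0,0],"claw": -0.1}
  ]
}}

```text
t: 15.65
tool_pos: [536.3, -121.0, 138.4]
ee_rot: [-3.14, 0.0, 1.482]
wrist_force: [-0.3, 0.8, -0.9]
width: 0.548
```

Run:
```python
from h import *
s=st();print(inbed(s['tool_pos']),s['qpos'])
p=shot('wrist','w8.png');W=cloud(p)
P=W.reshape(-1,3);P=P[np.isfinite(P).all(1)]
b=np.stack([(P[:,:2]-O)@EX,(P[:,:2]-O)@EY],1)
m=(P[:,2]>84)&(P[:,2]<96)&(abs(b[:,0])<30)&(abs(b[:,1]+27)<35)
print(m.sum(),cv2.minAreaRect(b[m].astype(np.float32)) if m.sum()>5 else 0)
s=st()
```

```text
t 15.65 pos [ 536.3 -121.   138.4] yaw 1.4821 tilt [-0.0015 -0.0001] F [-0.29  0.78 -0.86] T [ 0.007 -0.037 -0.024] w 0.548
[  0.51087581 -28.8106656 ] [ 0.24454628  0.51538104 -0.15996993  1.8980347   0.11720562  0.73861049
  1.50019813]
1556 ((-2.2162556648254395, -30.816171646118164), (40.65129852294922, 13.019357681274414), 71.21068572998047)
t 15.7 pos [ 536.5 -120.3  138.6] yaw 1.4793 tilt [-0.0012  0.0004] F [-0.17 -0.32  0.24] T [-0.009 -0.007  0.031] w 0.547
```

View pics/w8.png

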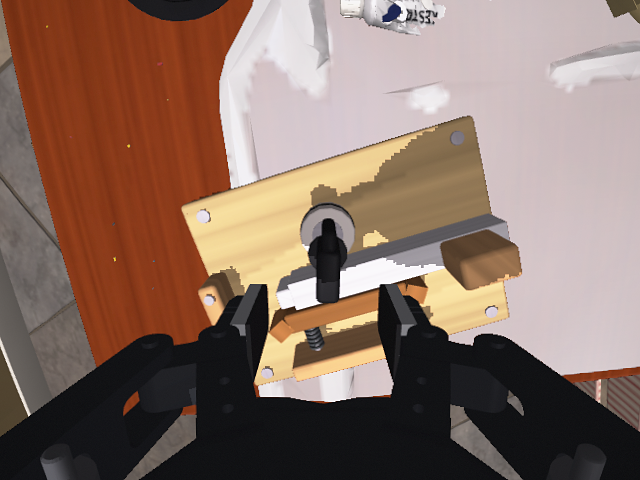

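Request:
{"op": "play_rows", "data": {
  "increments": [
    {"rot": [0,0,0.2],"xyz": [0,0,0.06],"claw": -0.1},
    {"rot": [0,0,0],"xyz": [0,0,0.1],"claw": -0.1},
    {"rot": [0,0,0],"xyz": [0,0,0.1],"claw": -0.1},
    {"rot": [0,0,0],"xyz": [0,0,0.06],"claw": -0.1},
    {"rot": [0,0,0],"xyz": [0,0,0.025],"claw": -0.1},
    {"rot": [0,0,0],"xyz": [0,0,0],"claw": -0.1},
    {"rot": [0,0,0],"xyz": [0,0,0],"claw": -0.1}
  ]
}}

```text
t: 16.4
tool_pos: [537.5, -119.9, 70.5]
ee_rot: [3.141, 0.0, 1.462]
wrist_force: [-0.3, -0.2, -0.3]
width: 0.55
```

```bash
python3 f.py
python3 - <<'E'
from h import *
p=shot('wrist','w9.png')
E
```

```text
t 16.4 pos [ 537.5 -119.9   70.5] yaw 1.4619 tilt [ 0.0007 -0.0001] F [-0.26 -0.19 -0.35] T [-0.008  0.019 -0.036] w 0.55
bed [ -0.39 -27.46] Fbed [ 0.13 -0.3 ] Tz -0.03623716651766864
```

View pics/w9.png

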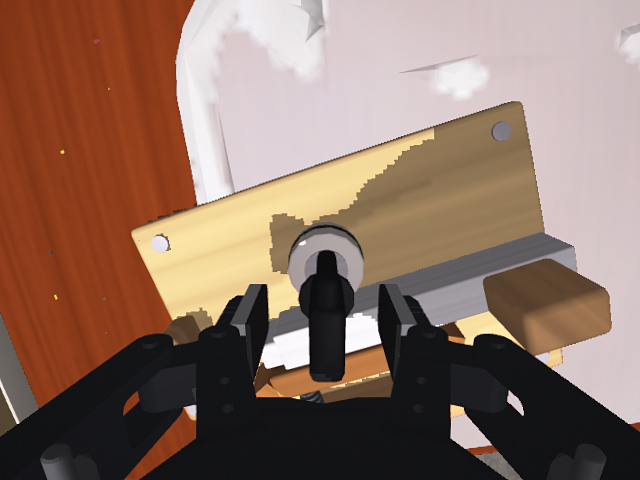

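Request:
{"op": "play_rows", "data": {
  "increments": [
    {"rot": [0,0,0],"xyz": [0,0,0],"claw": 1},
    {"rot": [0,0,0],"xyz": [0,0,0],"claw": 1},
    {"rot": [0,0,0],"xyz": [0,0,0],"claw": 1},
    {"rot": [0,0,0],"xyz": [0,0,0],"claw": 1},
    {"rot": [0,0,0],"xyz": [0,0,0],"claw": 1},
    {"rot": [0,0,0],"xyz": [0,0,0],"claw": 1}
  ],
  "force": 50
}}

```text
t: 17.05
tool_pos: [537.7, -118.6, 71.0]
ee_rot: [3.14, -0.001, 1.463]
wrist_force: [-1.2, 5.2, 6.2]
width: 0.148
```

```bash
python3 f.py
```

```text
t 17.05 pos [ 537.7 -118.6   71. ] yaw 1.4633 tilt [0.0015 0.0011] F [-1.16  5.2   6.22] T [ 0.787  0.204 -0.046] w 0.148
bed [ -1.54 -26.96] Fbed [-5.33 -0.04] Tz -0.0461917500369374
```

Request:
{"op": "play_rows", "data": {
  "increments": [
    {"rot": [0,0,0],"xyz": [0.0065,0,-0.003],"claw": 1},
    {"rot": [0,0,0.5],"xyz": [0,0,0],"claw": 1},
    {"rot": [0,0,0.7],"xyz": [0,0,0],"claw": 1},
    {"rot": [0,0,0.7],"xyz": [0,0,0],"claw": 1},
    {"rot": [0,0,0.6],"xyz": [0,0,0],"claw": 1},
    {"rot": [0,0,0],"xyz": [0,0,0],"claw": 1},
    {"rot": [0,0,0],"xyz": [0,0,0],"claw": 1}
  ]
}}

```text
t: 17.75
tool_pos: [537.7, -118.7, 71.0]
ee_rot: [3.141, -0.0, 1.214]
wrist_force: [0.4, 0.3, 2.3]
width: 0.145
```

```bash
python3 f.py
```

```text
t 17.75 pos [ 537.7 -118.7   71. ] yaw 1.2136 tilt [ 0.0009 -0.0002] F [0.44 0.28 2.28] T [-0.107 -0.24  -0.118] w 0.145
bed [ -1.45 -27.02] Fbed [-0.18  0.49] Tz -0.117581131426455
```

Request:
{"op": "play_rows", "data": {
  "increments": [
    {"rot": [0,0,0.7],"xyz": [0,0,0],"claw": 1},
    {"rot": [0,0,0.8],"xyz": [0,0,0],"claw": 1},
    {"rot": [0,0,0.8],"xyz": [0,0,0],"claw": 1},
    {"rot": [0,0,0.8],"xyz": [0,0,0],"claw": 1},
    {"rot": [0,0,0.8],"xyz": [0,0,0],"claw": 1},
    {"rot": [0,0,0.7],"xyz": [0,0,0],"claw": 1},
    {"rot": [0,0,0],"xyz": [0,0,0],"claw": 1},
    {"rot": [0,0,0],"xyz": [0,0,0],"claw": 1}
  ]
}}

```text
t: 18.55
tool_pos: [537.5, -119.0, 71.0]
ee_rot: [3.141, -0.0, 0.755]
wrist_force: [1.4, -1.7, 6.0]
width: 0.145
```

```bash
python3 f.py
```

```text
t 18.55 pos [ 537.5 -119.    71. ] yaw 0.7546 tilt [ 0.0007 -0.0004] F [ 1.44 -1.66  5.96] T [-0.368 -0.003 -0.09 ] w 0.145
bed [ -1.26 -27.25] Fbed [1.92 1.06] Tz -0.08974381878429873
```

Request:
{"op": "play_rows", "data": {
  "increments": [
    {"rot": [0,0,0.6],"xyz": [0,0,0],"claw": 1},
    {"rot": [0,0,0.8],"xyz": [0,0,0],"claw": 1},
    {"rot": [0,0,0.8],"xyz": [0,0,0],"claw": 1},
    {"rot": [0,0,0.8],"xyz": [0,0,0],"claw": 1},
    {"rot": [0,0,0.6],"xyz": [0,0,0],"claw": 1},
    {"rot": [0,0,0.4],"xyz": [0,0,0],"claw": 1},
    {"rot": [0,0,0],"xyz": [0,0,0],"claw": 1},
    {"rot": [0,0,0],"xyz": [0,0,0],"claw": 1}
  ]
}}

```text
t: 19.35
tool_pos: [537.2, -119.1, 71.0]
ee_rot: [3.141, -0.0, 0.354]
wrist_force: [-0.2, -1.1, 6.4]
width: 0.143
```

```bash
python3 f.py
python3 - <<'E'
from h import *
p=shot('side','s10.png')
im=ortho(p,44,s=4,xr=(-110,80),yr=(40,-60));cv2.imwrite('pics/os10.png',im)
E
```

```text
t 19.35 pos [ 537.2 -119.1   71. ] yaw 0.3541 tilt [ 0.0003 -0.0003] F [-0.24 -1.05  6.41] T [-0.422  0.2   -0.192] w 0.143
bed [ -1.17 -27.52] Fbed [ 0.98 -0.46] Tz -0.19213229162968312
```

View pics/os10.png

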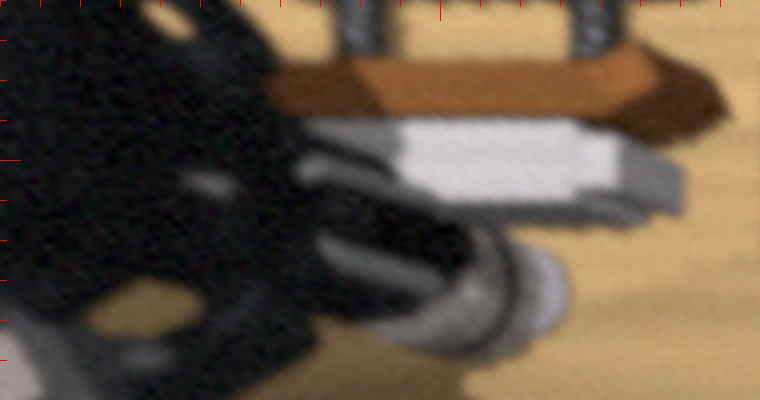

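Request:
{"op": "play_rows", "data": {
  "increments": [
    {"rot": [0,0,0.8],"xyz": [0,0,0],"claw": 1},
    {"rot": [0,0,0.8],"xyz": [0,0,0],"claw": 1},
    {"rot": [0,0,0.75],"xyz": [0,0,0],"claw": 1},
    {"rot": [0,0,0.6],"xyz": [0,0,0],"claw": 1},
    {"rot": [0,0,0],"xyz": [0,0,0],"claw": 1},
    {"rot": [0,0,0],"xyz": [0,0,0],"claw": 1},
    {"rot": [0,0,0],"xyz": [0,0,0],"claw": 1}
  ]
}}

```text
t: 20.1
tool_pos: [537.0, -119.2, 71.0]
ee_rot: [3.141, 0.0, 0.059]
wrist_force: [-2.1, -0.8, 7.7]
width: 0.145
```

```bash
python3 f.py
python3 - <<'E'
from h import *
p=shot('side','s11.png')
im=ortho(p,44,s=4,xr=(-110,80),yr=(40,-60));cv2.imwrite('pics/os11.png',im)
E
```

```text
t 20.1 pos [ 537.  -119.2   71. ] yaw 0.0591 tilt [-0.0001 -0.0002] F [-2.09 -0.76  7.74] T [-0.392  0.322 -0.111] w 0.145
bed [ -1.18 -27.78] Fbed [ 0.3 -2.2] Tz -0.11113343529976877
```

View pics/os11.png

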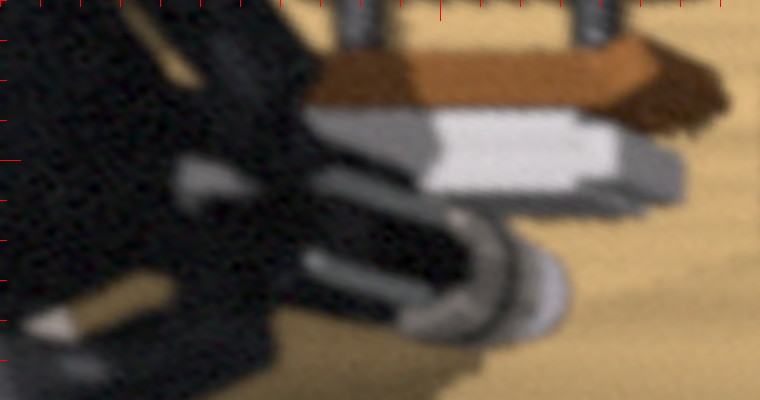

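Request:
{"op": "play_rows", "data": {
  "increments": [
    {"rot": [0,0,0],"xyz": [0,0,0],"claw": -0.1},
    {"rot": [0,0,0],"xyz": [0,0,0],"claw": -0.1},
    {"rot": [0,0,0],"xyz": [0,0,0],"claw": -0.1},
    {"rot": [0,0,0],"xyz": [0,0,-0.05],"claw": -0.1},
    {"rot": [0,0,0],"xyz": [0,0,-0.15],"claw": -0.1},
    {"rot": [0,0,0],"xyz": [0,0,-0.2],"claw": -0.1},
    {"rot": [0,0,0],"xyz": [0,0,-0.1],"claw": -0.1},
    {"rot": [0,0,0],"xyz": [0,0,0],"claw": -0.1}
  ]
}}

```text
t: 20.95
tool_pos: [538.8, -119.1, 174.2]
ee_rot: [3.141, -0.005, 0.057]
wrist_force: [0.3, -0.3, -0.1]
width: 0.545
```

Run:
```python
from h import *
s=st();print(inbed(s['tool_pos']),s['qpos'])
p=shot('wrist','w12.png');W=cloud(p)
P=W.reshape(-1,3);P=P[np.isfinite(P).all(1)]
b=np.stack([(P[:,:2]-O)@EX,(P[:,:2]-O)@EY],1)
m=(P[:,2]>84)&(P[:,2]<96)&(abs(b[:,0])<30)&(abs(b[:,1]+27)<35)
print(m.sum(),cv2.minAreaRect(b[m].astype(np.float32)) if m.sum()>5 else 0)
p=shot('side','s12.png')
im=ortho(p,44,s=4,xr=(-110,80),yr=(40,-60));cv2.imwrite('pics/os12.png',im)
a=bed(-150,2);c=bed(-1,-27.8)
plan([(a[0],a[1],165,0.211,5),(a[0],a[1],44,.211,4)],pos=[c[0],c[1],165],yaw=.059,claw=1)
```

```text
t 20.95 pos [ 538.8 -119.1  174.2] yaw 0.0574 tilt [ 0.0055 -0.0007] F [ 0.27 -0.33 -0.06] T [-0.02   0.017 -0.007] w 0.545
[ -0.84648185 -26.017168  ] [-0.09829239  0.49074358  0.34412228  1.87264477 -0.22206562  0.80972758
  0.41884702]
1145 ((-4.489462852478027, -27.612598419189453), (12.81088638305664, 40.064979553222656), 80.84951782226562)
{"rot": [0, 0, -0.304], "xyz": [0.0069, -0.1518, -0.0], "claw": 1},
{"rot": [0, 0, -0.304], "xyz": [0.0115, -0.1515, -0.0], "claw": 1},
{"rot": [0, 0, -0.304], "xyz": [0.0162, -0.1511, -0.0], "claw": 1},
{"rot": [0, 0, -0.304], "xyz": [0.0207, -0.1505, -0.0], "claw": 1},
{"rot": [0, 0, -0.304], "xyz": [0.0253, -0.1499, -0.0], "claw": 1},
{"rot": [0, 0, 0.0], "xyz": [0.0, 0.0, 0.1512], "claw": 1},
{"rot": [0, 0, 0.0], "xyz": [0.0, 0.0, 0.1513], "claw": 1},
{"rot": [0, 0, 0.0], "xyz": [0.0, 0.0, 0.1512], "claw": 1},
{"rot": [0, 0, 0.0], "xyz": [0.0, 0.0, 0.1513], "claw": 1},
end [534.96625018  32.60642935  44.        ] 0.21100000000000002
```

View pics/os12.png

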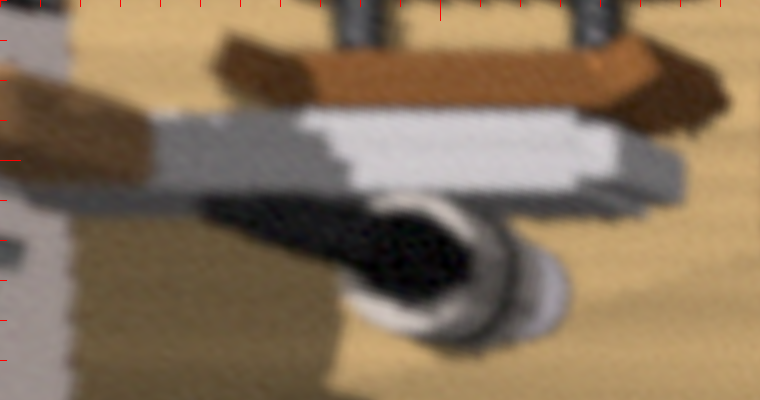

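View pics/w12.png

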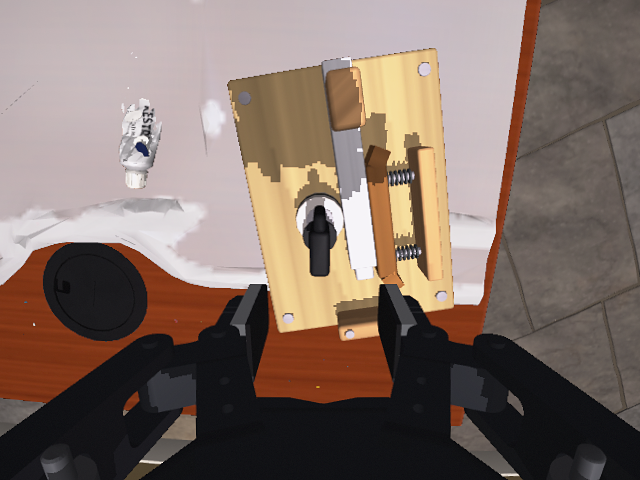

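Request:
{"op": "play_rows", "data": {
  "increments": [
    {"rot": [0,0,-0.304],"xyz": [0.007,-0.152,0],"claw": 1},
    {"rot": [0,0,-0.304],"xyz": [0.0115,-0.1515,0],"claw": 1},
    {"rot": [0,0,-0.304],"xyz": [0.016,-0.151,0],"claw": 1},
    {"rot": [0,0,-0.304],"xyz": [0.0207,-0.1505,0],"claw": 1},
    {"rot": [0,0,-0.304],"xyz": [0.0253,-0.15,0],"claw": 1},
    {"rot": [0,0,0],"xyz": [0,0,0],"claw": 1},
    {"rot": [0,0,0],"xyz": [0,0,0.1],"claw": 1},
    {"rot": [0,0,0],"xyz": [0,0,0.1],"claw": 1}
  ]
}}

```text
t: 21.85
tool_pos: [535.1, 33.1, 129.7]
ee_rot: [3.141, 0.0, 0.209]
wrist_force: [0.4, -0.7, 0.7]
width: -0.002
```

```bash
python3 f.py
python3 - <<'E'
from h import *
p=shot('wrist','w13.png')
E
```

```text
t 21.85 pos [535.1  33.1 129.7] yaw 0.2094 tilt [-0.0004 -0.0004] F [ 0.41 -0.66  0.71] T [ 0.003 -0.033  0.005] w -0.002
bed [-150.43    2.27] Fbed [0.73 0.27] Tz 0.004960234492878125
```

View pics/w13.png

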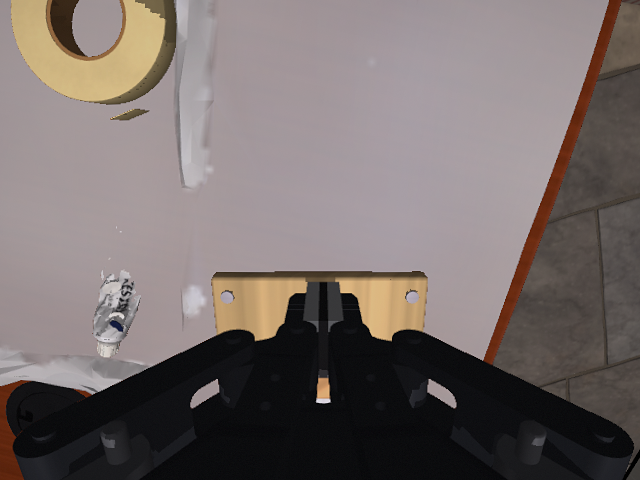

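Request:
{"op": "play_rows", "data": {
  "increments": [
    {"rot": [0,0,0],"xyz": [0,0,0.12],"claw": 1},
    {"rot": [0,0,0],"xyz": [0,0,0.15],"claw": 1},
    {"rot": [0,0,0],"xyz": [0,0,0.12],"claw": 1},
    {"rot": [0,0,0],"xyz": [0,0,0.04],"claw": 1},
    {"rot": [0,0,0],"xyz": [0,0,0],"claw": 1},
    {"rot": [0,0,0],"xyz": [0,0,0],"claw": 1}
  ]
}}

```text
t: 22.5
tool_pos: [535.8, 33.0, 45.4]
ee_rot: [3.141, -0.0, 0.209]
wrist_force: [0.3, -0.2, -0.9]
width: 0.001
```

```bash
python3 f.py
python3 - <<'E'
from h import *
p=shot('side','s14.png')
E
```

```text
t 22.5 pos [535.8  33.   45.4] yaw 0.2087 tilt [ 0.0004 -0.0001] F [ 0.31 -0.21 -0.93] T [0.003 0.026 0.026] w 0.001
bed [-150.21    2.88] Fbed [0.27 0.26] Tz 0.026342523159403157
```

View pics/s14.png

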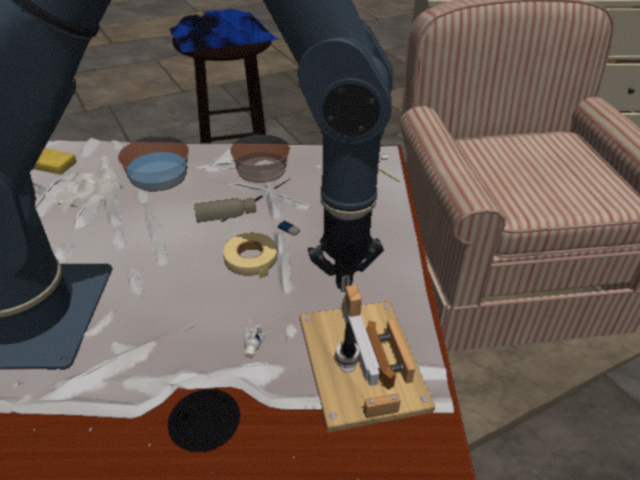

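Request:
{"op": "play_rows", "data": {
  "increments": [
    {"rot": [0,0,0],"xyz": [-0.0035,0.04,0],"claw": 1},
    {"rot": [0,0,0],"xyz": [0,0.04,0],"claw": 1},
    {"rot": [0,0,0],"xyz": [0,0.02,0],"claw": 1},
    {"rot": [0,0,0],"xyz": [0,0.01,0],"claw": 1},
    {"rot": [0,0,0],"xyz": [0,0.01,0],"claw": 1},
    {"rot": [0,0,0],"xyz": [0,0.01,0],"claw": 1}
  ]
}}

```text
t: 23.15
tool_pos: [540.1, 9.2, 45.0]
ee_rot: [-3.14, -0.0, 0.211]
wrist_force: [-1.3, 5.9, 4.5]
width: -0.002
```

```bash
python3 f.py
```

```text
t 23.15 pos [540.1   9.2  45. ] yaw 0.2105 tilt [-0.0001  0.0019] F [-1.34  5.91  4.45] T [1.382 0.323 0.005] w -0.002
bed [-126.07    2.17] Fbed [-6.06 -0.07] Tz 0.004864649985313126
```

Request:
{"op": "play_rows", "data": {
  "increments": [
    {"rot": [0,0,0],"xyz": [0,0.01,0],"claw": 1},
    {"rot": [0,0,0],"xyz": [0,0.01,0],"claw": 1},
    {"rot": [0,0,0],"xyz": [0,0.01,0],"claw": 1}
  ]
}}

```text
t: 23.45
tool_pos: [541.3, 3.5, 45.0]
ee_rot: [-3.14, -0.0, 0.211]
wrist_force: [-1.4, 5.7, 5.2]
width: 0.002
```

```bash
python3 f.py
```

```text
t 23.45 pos [541.3   3.5  45. ] yaw 0.2107 tilt [-0.0002  0.0019] F [-1.39  5.7   5.25] T [1.294 0.303 0.013] w 0.002
bed [-120.17    2.13] Fbed [-5.87 -0.16] Tz 0.013364494483931871
```

Request:
{"op": "play_rows", "data": {
  "increments": [
    {"rot": [0,0,0],"xyz": [0,0.01,0],"claw": 1},
    {"rot": [0,0,0],"xyz": [0,0.01,0],"claw": 1},
    {"rot": [0,0,0],"xyz": [0,0.01,0],"claw": 1}
  ]
}}

```text
t: 23.75
tool_pos: [542.5, -2.4, 45.0]
ee_rot: [-3.14, -0.0, 0.211]
wrist_force: [-1.5, 5.6, 5.6]
width: -0.001
```

```bash
python3 f.py
```

```text
t 23.75 pos [542.5  -2.4  45. ] yaw 0.2107 tilt [-0.0004  0.0019] F [-1.51  5.59  5.57] T [ 1.33   0.349 -0.026] w -0.001
bed [-114.17    2.07] Fbed [-5.78 -0.31] Tz -0.02612281268069249
```

Request:
{"op": "play_rows", "data": {
  "increments": [
    {"rot": [0,0,0],"xyz": [0,0.01,0],"claw": 1},
    {"rot": [0,0,0],"xyz": [0,0.01,0],"claw": 1},
    {"rot": [0,0,0],"xyz": [0,0.01,0],"claw": 1},
    {"rot": [0,0,0],"xyz": [0,0.01,0],"claw": 1},
    {"rot": [0,0,0],"xyz": [0,0.01,0],"claw": 1},
    {"rot": [0,0,0],"xyz": [0,0.01,0],"claw": 1},
    {"rot": [0,0,0],"xyz": [0,0.01,0],"claw": 1}
  ]
}}

```text
t: 24.45
tool_pos: [545.5, -16.1, 45.0]
ee_rot: [-3.14, -0.0, 0.211]
wrist_force: [-1.6, 7.0, 5.1]
width: 0.0
```

```bash
python3 f.py
python3 - <<'E'
from h import *
p=shot('side','s15.png')
im=ortho(p,44,s=4,xr=(-90,100),yr=(40,-60));cv2.imwrite('pics/os15.png',im)
E
```

```text
t 24.45 pos [545.5 -16.1  45. ] yaw 0.2106 tilt [-0.0003  0.0019] F [-1.61  6.95  5.11] T [1.24  0.307 0.019] w 0.0
bed [-100.18    2.08] Fbed [-7.14 -0.12] Tz 0.01877534032253001
```

View pics/os15.png

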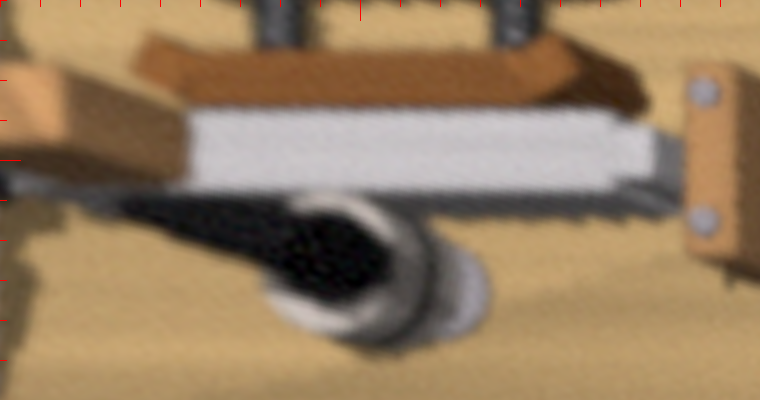

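Request:
{"op": "play_rows", "data": {
  "increments": [
    {"rot": [0,0,0],"xyz": [0,0.01,0],"claw": 1},
    {"rot": [0,0,0],"xyz": [0,0.01,0],"claw": 1},
    {"rot": [0,0,0],"xyz": [0,0.005,0],"claw": 1},
    {"rot": [0,0,0],"xyz": [0,0.005,0],"claw": 1}
  ]
}}

```text
t: 24.9
tool_pos: [546.8, -22.1, 44.9]
ee_rot: [-3.14, -0.0, 0.211]
wrist_force: [-0.9, 6.7, 4.0]
width: 0.001
```

```bash
python3 f.py
```

```text
t 24.9 pos [546.8 -22.1  44.9] yaw 0.2105 tilt [-0.0003  0.0018] F [-0.87  6.72  4.03] T [ 1.234  0.262 -0.002] w 0.001
bed [-94.03   2.08] Fbed [-6.75  0.55] Tz -0.0017429310824080488
```

Request:
{"op": "play_rows", "data": {
  "increments": [
    {"rot": [0,0,0],"xyz": [0,0.005,0],"claw": 1},
    {"rot": [0,0,0],"xyz": [0,0.005,0],"claw": 1}
  ]
}}

```text
t: 25.1
tool_pos: [547.1, -23.4, 44.9]
ee_rot: [-3.139, 0.0, 0.211]
wrist_force: [-2.3, 9.9, 6.5]
width: -0.001
```

```bash
python3 f.py
```

```text
t 25.1 pos [547.1 -23.4  44.9] yaw 0.2109 tilt [-0.0006  0.0025] F [-2.3   9.9   6.52] T [2.14  0.509 0.018] w -0.001
bed [-92.71   2.1 ] Fbed [-10.16  -0.18] Tz 0.018093266258061843
```

Force is starting to climb, which suggests the stop. I'll push a bit further to confirm.

Request:
{"op": "play_rows", "data": {
  "increments": [
    {"rot": [0,0,0],"xyz": [0,0.005,0],"claw": 1},
    {"rot": [0,0,0],"xyz": [0,0.005,0],"claw": 1},
    {"rot": [0,0,0],"xyz": [0,0,0],"claw": 1}
  ]
}}

```text
t: 25.4
tool_pos: [547.0, -23.5, 45.0]
ee_rot: [-3.137, 0.001, 0.213]
wrist_force: [-2.5, 13.5, 7.7]
width: 0.003
```

```bash
python3 f.py
python3 - <<'E'
from h import *
p=shot('side','s16.png')
im=ortho(p,44,s=4,xr=(-90,100),yr=(40,-60));cv2.imwrite('pics/os16.png',im)
E
```

```text
t 25.4 pos [547.  -23.5  45. ] yaw 0.2126 tilt [-0.0016  0.0045] F [-2.48 13.53  7.72] T [ 2.892  0.704 -0.006] w 0.003
bed [-92.62   2.07] Fbed [-13.75   0.41] Tz -0.005557111230244732
```

View pics/os16.png

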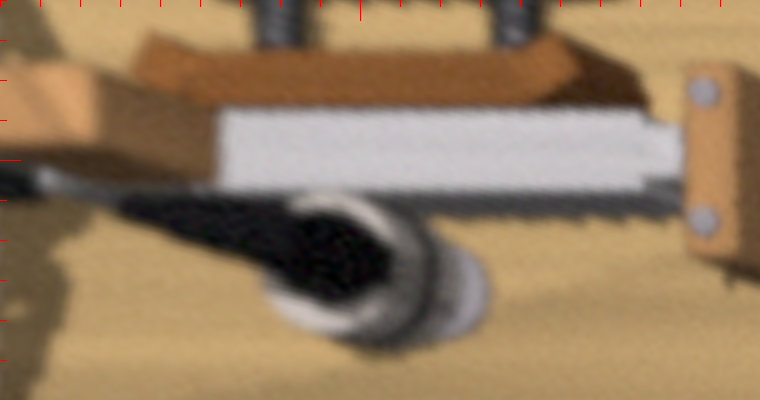

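Request:
{"op": "play_rows", "data": {
  "increments": [
    {"rot": [0,0,0],"xyz": [0,-0.02,0],"claw": 1},
    {"rot": [0,0,0],"xyz": [0,-0.08,0],"claw": 1},
    {"rot": [0,0,0],"xyz": [0,-0.15,0],"claw": 1},
    {"rot": [0,0,0],"xyz": [0,-0.1,-0.1],"claw": 1},
    {"rot": [0,0,0],"xyz": [0,-0.1,-0.2],"claw": 1},
    {"rot": [0,0,0],"xyz": [0,0,-0.2],"claw": 1},
    {"rot": [0,0,0],"xyz": [0,0,-0.1],"claw": 1},
    {"rot": [0,0,0],"xyz": [0,0,0],"claw": 1}
  ]
}}

```text
t: 26.25
tool_pos: [530.6, 60.5, 167.6]
ee_rot: [3.141, -0.005, 0.209]
wrist_force: [0.9, 0.2, -0.1]
width: -0.001
```

```bash
python3 f.py
python3 - <<'E'
from h import *
p=shot('side','s17.png')
im=ortho(p,44,s=4,xr=(-90,100),yr=(40,-60));cv2.imwrite('pics/os17.png',im)
for k in ['tape_roll','eraser','paint_tube']:
    r=manip.search_frame(p,k); print(k,[(np.round(q['at'],1).tolist(),round(q['p'],2)) for q in r[:1]])
E
```

```text
t 26.25 pos [530.6  60.5 167.6] yaw 0.209 tilt [0.0054 0.0008] F [ 0.88  0.21 -0.09] T [-0.009 -0.018  0.022] w -0.001
bed [-178.16    3.54] Fbed [-0.02  0.9 ] Tz 0.0216713475587169
tape_roll [([361.9, 126.0, 23.2], 0.71)]
eraser [([433.9, 222.5, 10.1], 0.62)]
paint_tube [([390.6, -47.0, 7.7], 0.76)]
```

View pics/os17.png

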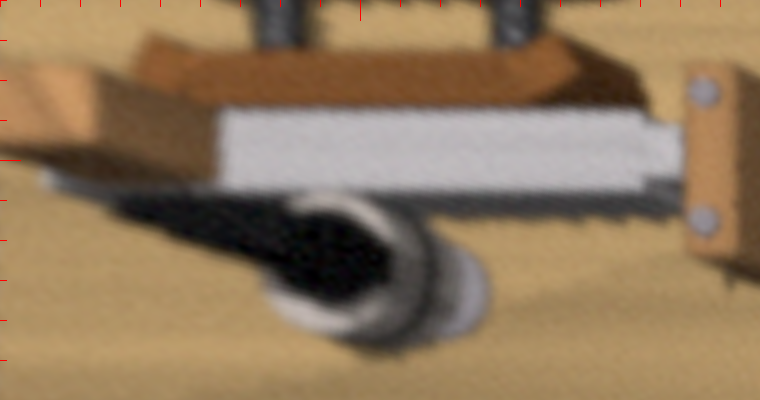

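View pics/s17.png

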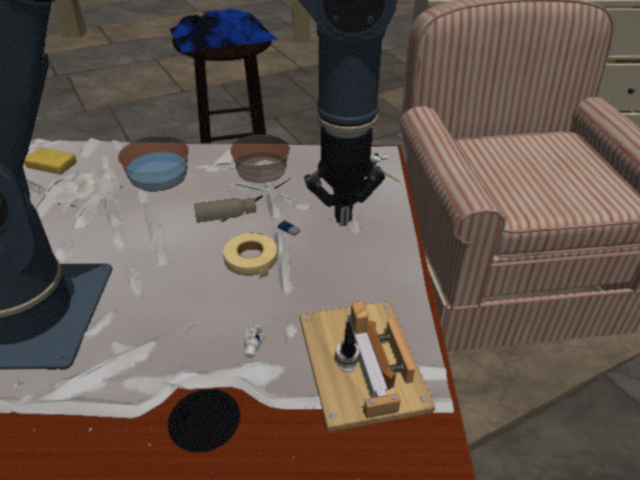

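The gauge rests at the stop with its nose at pixel (684,150), the cheek still sits about 2.5 mm back, and the robot is clear. The bystanders haven't moved. I'm handing it in.

```bash
python3 -c "
from workcell import manip
print(manip.close_job())"
```

```text
the job is handed in; nothing more can be done
None
```

The gauge is nipped in the guide and up against the end stop. I handed the job in at about 26 s of the 64 s allowed; no verdict was reported.

- **Insertion:** I slid the gauge in from the open end, nose first. It stopped with the nose past the roller, about 37 mm short of the stop.
- **Setting the nip:** Pushing the gauge sideways against the cheek and then the roller gave about 7.5 mm of free play. That put the target angle at about 1.72 rad, and the wrist camera read 1.73 rad after I let go of the knob.
- **Slide to the stop:** I pushed the gauge on from its tail. It took about 6 to 7 N while sliding, within the 3 to 8 N range but above the nominal 5 N. Part of that was probably bed friction, because about 5 N of vertical force showed at the fingers. At the stop the push rose to 13.7 N and the gauge stopped moving.

**Last checks:** In the side camera the nose touches the stop and the cheek is pushed back about 2.5 mm, which is roughly 6 N of pinch. The arm is clear. The tape roll, eraser and paint tube are where they started, to within the detector's few millimetres. The two position estimates for the adjuster axis differed by 1 to 1.5 mm; I corrected for that by feel while turning the knob.

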